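Gauge and sort keyed dial rings at the keyboard stall

ROBOT

A 7-joint arm with a two-finger parallel gripper is mounted at the origin on the work surface. World frame = base frame: x ahead of the robot, y to its left, z up, the work surface at z = 0. Lengths are in m, angles in rad, forces in N, time in s.
With the tool pointing down it reaches from about 0.4 to 0.85 m from the base axis. Payload 4.5 kg.
Tool frame: the origin (TCP) lies at the very end of the fingers, on their centre line; the grasp point (between the pads) lies 19 mm behind it; z points along the fingers, y is the line along which they close (so a half turn about z gives the same grasp; the last joint's range is limited). The gripper opens to 88 mm and grips with 3 to 60 N. Pads are 18 mm wide; open, the fingers measure 123 mm over their backs; the gripper's body (75 mm by 187 mm) begins 45 mm behind the grasp point.
Start: joints at [1.265, 0.689, -0.195, 1.565, 0.157, 0.902, -0.215], TCP at [0.208, -0.589, 0.215] pointing down, gripper open.
Joint ranges: [-3.01, 3.01], [-0.46, 2.08], [-1.47, 1.51], [0.13, 2.56], [-1, 4.14], [0.04, 2.09], [-2.66, 2.66]. Speed limits (rad/s): [2.57, 2.57, 3.14, 3.14, 3.14, 3.14, 3.14].

INTERFACE

Orientations are given as a unit quaternion [x, y, z, w].
In Python, from plant import r gives the robot as it stands. The module is installed in compiled form; this text tells all that it offers.
- The arm moves only by the tool step_arm, never from a script. Its argument "increments" is a list of rows, each a list of 2 entries, a list of its own where there are three numbers: the shift along the world's x, y, z in cm, then the turn, a rotation vector about the world's x, y, z in degrees. A call has exactly 10 rows; each row shifts and turns the commanded pose from where the row before left it; what a row does not reach is not made up. A row lasts 1/10 s, in which the tool goes at most 50 mm and 8.59 degrees, less where a joint would pass 70% of its speed; a pose out of reach is approached as far as the arm can. A call is refused whole if a number of a shift passes 5 or a number of a turn 8.59, either way. A call with a gripper value outside its range is refused whole. "fingers" is the opening, from 0 (shut) to 1 (fully open), set as the call begins (left out, the last holds). The fingers move at their own pace and stop on an object; "grip_force" is the grip in N (left out, the last holds). Time passes only in rows, so rows that do not move let the fingers close, or fill a call up. It gives the time, the measured TCP pose, the force, the opening and the grip force at its end, in the units of the state.
- r.get_state(): the state, without advancing time (a new reading comes with each control period).
- r.snapshot(name): name is "scene" or "top"; returns (picture, depth): 400x640x3 uint8, red, green, blue; 400x640 float32, m along the optical axis (not along the pixel's ray), 0 where there is no reading.
- r.calibration(name): a dict with "fov_y" (degrees; the focal length in pixels is half the picture's height over the tangent of half this angle, whatever the lens; pixels are square), "cx", "cy" (the principal point, pixels), "R" (3x3) and "t" (3): a world point X has camera coordinates R X + t. Camera axes: x right, y down, z forward; pixel columns grow to the right and rows downward; lengths in m; the calibration is good to about 2 mm. A picture is of the moment at which its call begins. calibration takes no time and is no camera call.
- r.finish_job(): hands the job in; it is judged then, once.
The state is a dict: "clock": time; "q": joint angles; "qd": joint speeds; "joint_torque": joint torques, N m; "tool_pos": TCP position; "eef_rot": TCP orientation; "contact_force": force on the tool from outside, world axes, zero at the start; "moment": the same for the moment, N m; "opening": opening from 0.0 (shut) to 1.0 (fully open); "finger_force": force on a finger pad.
Only numpy, scipy, OpenCV 4.12 (cv2) and the standard library are available. Lean on these libraries where they do the work, as an engineer would, in place of code of your own. Each camera call takes 0.05 s, during which the arm holds its last target. There are 200 camera calls.

TASK

Switch the tumble finisher off with its red lever, then take the dial rings from its catch tray one at a time in the order pink, yellow, blue, black (skip a colour that is missing): test-seat each on the keyed gauge shaft, fully home, and let go of it there for a moment, then stand it flat on the floor of its tote before fetching the next: green if its keyway is on the same side as its pointer tab, orange if the keyway is a quarter turn from the tab. When all are sorted, throw the lever fully back to run, and leave the key-fobs and the domed cap where they are.

Things in the scene. Friction and masses are not known exactly. Their poses are not given: they have to be found in the camera images.
- pink_inline: pink dial ring, keyway and tab on the same side (tab along own +x). Octagonal collar 34 mm across flats (they face own x, y, diagonals), 32 high, 60 g; 20 mm through bore with a full-height keyway 8 mm wide to 14.5 mm from the axis on own +x. Pointer tab at the foot 10 wide, 8 high, to 27.5 mm from the axis, white line. Origin: centre of underside, z up. Either this or the other pink ring is there
- pink_quarter: pink dial ring, tab a quarter turn from the keyway (tab along own +y). Octagonal collar 34 mm across flats (they face own x, y, diagonals), 32 high, 60 g; 20 mm through bore with a full-height keyway 8 mm wide to 14.5 mm from the axis on own +x. Pointer tab at the foot 10 wide, 8 high, to 27.5 mm from the axis, white line. Origin: centre of underside, z up. Either this or the other pink ring is there
- yellow_inline: yellow dial ring, keyway and tab on the same side (tab along own +x). Octagonal collar 34 mm across flats (they face own x, y, diagonals), 32 high, 60 g; 20 mm through bore with a full-height keyway 8 mm wide to 14.5 mm from the axis on own +x. Pointer tab at the foot 10 wide, 8 high, to 27.5 mm from the axis, white line. Origin: centre of underside, z up. Either this or the other yellow ring is there
- yellow_quarter: yellow dial ring, tab a quarter turn from the keyway (tab along own +y). Octagonal collar 34 mm across flats (they face own x, y, diagonals), 32 high, 60 g; 20 mm through bore with a full-height keyway 8 mm wide to 14.5 mm from the axis on own +x. Pointer tab at the foot 10 wide, 8 high, to 27.5 mm from the axis, white line. Origin: centre of underside, z up. Either this or the other yellow ring is there
- blue_inline: blue dial ring, keyway and tab on the same side (tab along own +x). Octagonal collar 34 mm across flats (they face own x, y, diagonals), 32 high, 60 g; 20 mm through bore with a full-height keyway 8 mm wide to 14.5 mm from the axis on own +x. Pointer tab at the foot 10 wide, 8 high, to 27.5 mm from the axis, white line. Origin: centre of underside, z up. This, the other blue ring or neither is there
- blue_quarter: blue dial ring, tab a quarter turn from the keyway (tab along own +y). Octagonal collar 34 mm across flats (they face own x, y, diagonals), 32 high, 60 g; 20 mm through bore with a full-height keyway 8 mm wide to 14.5 mm from the axis on own +x. Pointer tab at the foot 10 wide, 8 high, to 27.5 mm from the axis, white line. Origin: centre of underside, z up. This, the other blue ring or neither is there
- black_inline: black dial ring, keyway and tab on the same side (tab along own +x). Octagonal collar 34 mm across flats (they face own x, y, diagonals), 32 high, 60 g; 20 mm through bore with a full-height keyway 8 mm wide to 14.5 mm from the axis on own +x. Pointer tab at the foot 10 wide, 8 high, to 27.5 mm from the axis, white line. Origin: centre of underside, z up. This, the other black ring or neither is there
- black_quarter: black dial ring, tab a quarter turn from the keyway (tab along own +y). Octagonal collar 34 mm across flats (they face own x, y, diagonals), 32 high, 60 g; 20 mm through bore with a full-height keyway 8 mm wide to 14.5 mm from the axis on own +x. Pointer tab at the foot 10 wide, 8 high, to 27.5 mm from the axis, white line. Origin: centre of underside, z up. This, the other black ring or neither is there
- finisher: white tumble finisher with a fixed white catch tray in front, in which the rings stand upright. Origin: under the tray's middle; x from tray to machine. Tray 168 (x) by 318 (y) mm, floor top at z 4 mm, walls 4 mm thick, 20 mm high; a chute rises over its +x edge (look only); machine front 155 mm from the origin along +x, 120 mm tall
- gauge: fixed dark disc 90 mm across, 20 mm high, with an upright shaft at its centre: 17 mm diameter, 30 mm above the disc, the last 5 mm tapering to 11 mm. A brass key 6 mm wide reaches 13 mm from the axis and 20 mm above the disc on own +x (white line on the disc there). Origin: centre of underside. A ring goes home only with its own x along the gauge's x, within about 0.1 rad
- gauge_seat (a point): centre of the disc's top face on the shaft axis, 20 mm above the table: where the underside of a seated ring's centre lies
- tote_green: fixed white tote with a green floor and green bands, 150 by 150 mm, 40 mm high, walls and floor 4 mm. Origin: centre of the underside (floor top 4 mm above). For rings with keyway and tab on the same side; it has room for four in a 2 by 2 pattern
- tote_orange: the same with orange floor and bands, for rings with the keyway a quarter turn from the tab
- run_lever (a joint): finisher's switch lever: 0 = off, fully over to one side (towards the own -x side of its base); 1.0 rad = run, fully over to the other side. Stays where it is left; 0.06 N m friction
- run_lever_tip (a point): centre of the lever's red ball, 26 mm diameter, 80 mm from the hinge axis
- run_lever_base: fixed grey switch box 70 (x) by 50 (y) mm, 25 mm high; origin: centre of the underside. The hinge axis runs along own y, 22 mm above the origin; at 0 the lever leans 0.5 rad to own -x, at 1.0 rad 0.5 rad to own +x
- fob_pink: bystander, leave it alone: key-fob: clear 22 mm square base with an 18 mm pink cap, 26 mm tall, with a short steel chain and loop; origin: centre of the underside
- fob_yellow: bystander, leave it alone: key-fob like the other with a white base and yellow cap; origin: centre of the underside
- fob_teal: bystander, leave it alone: key-fob with a black base and teal cap; origin: centre of the underside
- fob_green: bystander, leave it alone: key-fob with a white base and green cap; origin: centre of the underside
- dome_cap: bystander, leave it alone: white disc 56 mm across with a teal dome on it, 34 mm tall; origin: centre of the underside
Mind the look-alikes: they are no part of the job. What is shaped like the run_lever_base but purple is not meant.

How it is judged:
By the outcome, as a careful person would: the job done as asked, in the order asked, and still so for the second after the job is handed in, with the robot touching nothing.
Of pink_inline, pink_quarter only 1 to 1 are there at a start; the rules pass over those that are not, and their reading is None.
Of yellow_inline, yellow_quarter only 1 to 1 are there at a start; the rules pass over those that are not, and their reading is None.
Of blue_inline, blue_quarter only 1 to 1 are there at a start; the rules pass over those that are not, and their reading is None.
Of black_inline, black_quarter only 1 to 1 are there at a start; the rules pass over those that are not, and their reading is None.
Of blue_inline, blue_quarter, black_inline, black_quarter only 2 to 4 are there at a start; the rules pass over those that are not, and their reading is None.
At some moment in a run one of pink_inline, pink_quarter, yellow_inline, yellow_quarter, blue_inline, blue_quarter, black_inline, black_quarter may be knocked a few centimetres aside while the robot is not near it.
Once in a run the grip may slacken for a moment while it holds something.
It also fails if it takes over 210 s, if anything falls off the work surface, if the arm or the gripper's body presses on something with over 40 N, if the wrist force passes 120 N, or if a joint passes its speed limit or range.

## Working session

There is one attempt and no reset: what is moved stays moved. The work goes in short steps, Python scripts to look and compute and a tool call to move; the robot and the scene stay as the last step left them, time stands still between calls to the robot, and variables do not carry over. Pictures are saved under pics/ and viewed, at most 14 in all, crops included, and the job is handed in when it is done.

Besides the shell and the picture viewer there is one more tool, called as name([rows], argument=value, ...), one row to a line, values as JSON. step_arm: Moves the arm, as the interface text tells. Its arguments: {"type":"object","properties":{"increments":{"type":"array","items":{"type":"array"}},"fingers":{"type":"number"},"grip_force":{"type":"number"}},"required":["increments"]}

```bash
mkdir -p pics; cat > h.py <<'E'
from plant import r
import numpy as np, cv2
def cal(n):
    c=r.calibration(n); f=200/np.tan(np.radians(c['fov_y'])/2); return f,c['cx'],c['cy'],np.array(c['R']),np.array(c['t'])
def ray(n,u,v,z):
    f,cx,cy,R,t=cal(n); o=-R.T@t; d=R.T@np.array([(u-cx)/f,(v-cy)/f,1]); return o+d*(z-o[2])/d[2]
def proj(n,X):
    f,cx,cy,R,t=cal(n); c=R@np.array(X)+t; return np.array([f*c[0]/c[2]+cx,f*c[1]/c[2]+cy])
def snap(n,name=None):
    p,d=r.snapshot(n); p=np.array(p)
    if name: cv2.imwrite('pics/'+name,p[:,:,::-1])
    return p,np.array(d)
def cloud(n,d):
    f,cx,cy,R,t=cal(n); v,u=np.mgrid[:400,:640]; P=np.stack([(u-cx)/f*d,(v-cy)/f*d,d],-1); return (P-t)@R
E
python3 - <<'E'
from h import *
for n in('scene','top'):
    p,d=snap(n,n+'1.png'); np.savez(n+'1.npz',p=p,d=d); print(n,cal(n))
print(r.get_state())
E
```

```text
scene (np.float64(507.8780048215627), 325.3196797445317, 203.01561503840557, array([[-0.83109243,  0.55595868, -0.0139758 ],
       [ 0.30792016,  0.43908679, -0.84403078],
       [-0.46310965, -0.70577102, -0.53611259]]), array([ 0.42977693, -0.06832851,  1.54958293]))
top (np.float64(449.86277363565836), 310.8700327070587, 194.2206265931291, array([[ 2.24164982e-02, -9.99748695e-01,  2.16445269e-04],
       [-9.91456478e-01, -2.22583946e-02, -1.28524766e-01],
       [ 1.28497285e-01,  2.66647912e-03, -9.91706276e-01]]), array([-0.00630547,  0.51006676,  1.24609699]))
{'clock': 0.1, 'q': array([ 1.26475817,  0.68989214, -0.19453498,  1.5662467 ,  0.15730853,
        0.90249268, -0.21509333]), 'qd': array([-0.00059332, -0.00254959,  0.00062051, -0.00336866,  0.00046611,
        0.00037287,  0.00198456]), 'joint_torque': array([-4.12919311e-03, -5.28508186e+01, -1.27130728e+00, -1.53838974e+01,
       -5.24882425e-02,  2.02237708e-03,  6.14128157e-05]), 'tool_pos': array([ 0.20809305, -0.58869473,  0.21429384]), 'eef_rot': array([ 9.85589614e-01,  1.69152107e-01, -1.96819234e-04, -7.99199756e-04]), 'contact_force': array([-0.53005098, -1.19602078, -0.07422201]), 'moment': array([ 0.0102428 , -0.03899981, -0.02825459]), 'finger_force': 0.0, 'opening': 1.004354845250933}
```

View pics/top1.png

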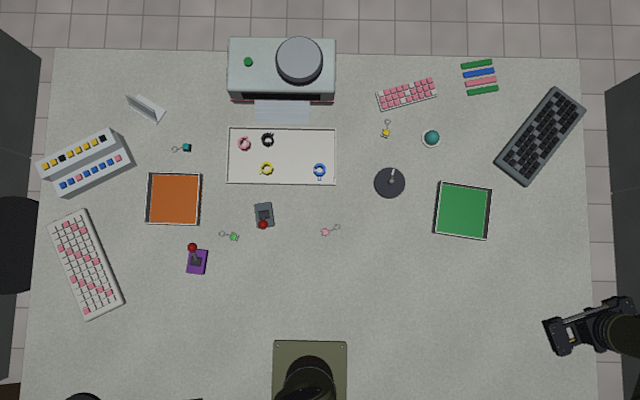

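View pics/scene1.png

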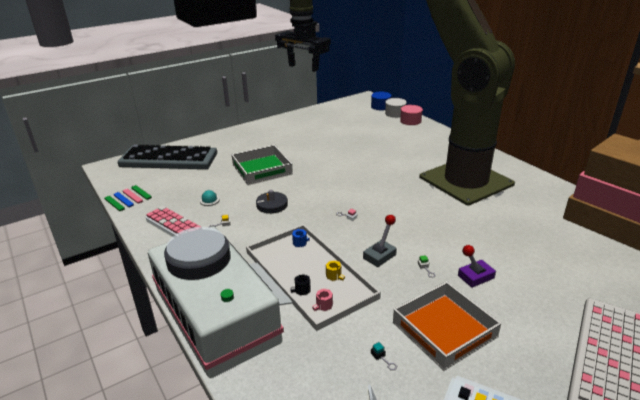

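Top view: the rings are pink (244,144), black (268,140), yellow (267,169) and blue (320,170). The real lever is the grey box (264,215) with its ball at (262,225). The purple box (197,260) is the decoy. Things that look like rings or colours are the key-fobs (187,147), (386,132), (234,237), (325,231), the dome (432,138), the coloured bars and the keyboards. The gauge is at (390,182) and the totes at (174,199) orange and (462,210) green. I'll check these in one close crop.

```bash
cat >> h.py <<'E'
def ringmask(p,P,col):
    h=cv2.cvtColor(p,cv2.COLOR_RGB2HSV).astype(int); H,S,V=h[...,0],h[...,1],h[...,2]
    m={'pink':((H>160)|(H<4))&(S>70)&(V>110),'yellow':(H>20)&(H<35)&(S>120),'blue':(H>100)&(H<125)&(S>120),'black':(V<70)}[col]
    return m
E
python3 - <<'E'
from h import *
z=np.load('top1.npz'); p,d=z['p'],z['d']; P=cloud('top',d)
A=cv2.resize(p[125:190,225:340],None,fx=6.9,fy=6.9,interpolation=cv2.INTER_CUBIC)[:, :800]
B=cv2.resize(p[160:240,225:420],None,fx=4.1,fy=4.1,interpolation=cv2.INTER_CUBIC)[:,:800]
B=B[:150]; 
cv2.imwrite('pics/c1.png',A[:,:,::-1])
# table check
print('table z',np.median(P[300,200:260,2]))
def rng(u,v,w=14):
    s=P[v-w:v+w,u-w:u+w].reshape(-1,3); return s
for c,u,v in(('pink',244,144),('black',268,140),('yellow',267,169),('blue',320,170)):
    s=np.zeros((400,640),bool); s[v-14:v+15,u-12:u+13]=1
    m=ringmask(p,P,c)&s
    t=m&(P[...,2]>.028); print(c,m.sum(),t.sum(),P[t].min(0),P[t].max(0),P[t].mean(0))
    (x,y),rad=cv2.minEnclosingCircle(np.argwhere(t)[:,::-1].astype(np.float32)); print(x,y,rad,ray('top',x,y,.036))
# tray corners / gauge / totes / lever
for nm,u,v,zz in(('trayTL',228.5,128,.02),('trayTR',336,128.5,.02),('trayBL',227,184,.02),('trayBR',336,185,.02)): print(nm,ray('top',u,v,zz))
m=np.zeros((400,640),bool); m[160:205,370:410]=1
gm=m&(P[...,2]>.012)&(P[...,2]<.028); print('gauge',gm.sum(),P[gm].mean(0),P[gm].min(0),P[gm].max(0)); 
gs=m&(P[...,2]>.04); print('shaft',gs.sum(),P[gs].mean(0))
hsv=cv2.cvtColor(p,cv2.COLOR_RGB2HSV)
wl=m&(P[...,2]<.028)&(p.min(2)>140)&(np.hypot(P[...,0]-P[gm].mean(0)[0],P[...,1]-P[gm].mean(0)[1])<.042); print('line',wl.sum(),P[wl].mean(0))
for nm,lo,hi in(('green',(45,100,50),(75,255,255)),('orange',(5,150,50),(18,255,255))):
    k=cv2.inRange(hsv,lo,hi); n,l,st,ce=cv2.connectedComponentsWithStats(k); i=1+st[1:,4].argmax(); q=(l==i).astype(np.uint8)
    c=max(cv2.findContours(q,0,2)[0],key=len); R=cv2.minAreaRect(c); print(nm,R,ray('top',*R[0],.004),[ray('top',*b,.004)[:2].round(3) for b in cv2.boxPoints(R)])
for n in('top','scene'):
    z=np.load(n+'1.npz'); pp=z['p']; hs=cv2.cvtColor(pp,cv2.COLOR_RGB2HSV); k=cv2.inRange(hs,(0,180,80),(6,255,255))|cv2.inRange(hs,(174,180,80),(180,255,255))
    N,l,st,ce=cv2.connectedComponentsWithStats(k); P2=cloud(n,z['d'])
    for i in range(1,N):
        if st[i,4]>25: print(n,'red',ce[i],st[i],P2[l==i].mean(0))
b=np.zeros((400,640),bool); b[195:235,245:282]=1; bm=b&(P[...,2]>.018)&(P[...,2]<.032); print('base',bm.sum(),P[bm].mean(0),P[bm].min(0),P[bm].max(0)); R=cv2.minAreaRect(np.argwhere(bm)[:,::-1].astype(np.float32)); print(R,[ray('top',*x,.025)[:2].round(3) for x in cv2.boxPoints(R)])
E
```

```text
table z -0.0005446053676170697
pink 59 53 [0.63888269 0.18766647 0.02811818] [0.67205262 0.21922148 0.0400009 ] [0.653172   0.20376442 0.03552958]
243.19619750976562 142.61392211914062 5.8167243003845215 [0.65508324 0.20326489 0.036     ]
black 95 65 [0.65048416 0.12054312 0.02900402] [0.68615562 0.15000443 0.0391494 ] [0.66868993 0.13644335 0.03485655]
266.5 139.0 6.18475866317749 [0.66724588 0.13656785 0.036     ]
yellow 84 64 [0.56725898 0.12065544 0.02863417] [0.5998691  0.14951044 0.04329039] [0.58478766 0.13423881 0.03522783]
266.0 167.5 6.020897388458252 [0.58379245 0.13506775 0.036     ]
blue 69 66 [ 0.5652003  -0.03087087  0.02968753] [ 0.59792675 -0.00236775  0.04178927] [ 0.58212869 -0.01838283  0.03589907]
319.0 169.27272033691406 6.066543102264404 [ 0.58204924 -0.01647956  0.036     ]
trayTL [0.70179382 0.25065689 0.02      ]
trayTR [ 0.70736389 -0.06402932  0.02      ]
trayBL [0.53600968 0.24735824 0.02      ]
trayBR [ 0.54014603 -0.06657773  0.02      ]
gauge 712 [ 0.55040419 -0.21883713  0.01990801] [ 0.50675043 -0.26265209  0.01200541] [ 0.59412014 -0.1755167   0.027
[... 565 characters left out ...]
([0.424, 0.336])]
top red [262.62745098 224.        ] [259 220   8   9  51] [0.41806452 0.13140178 0.10474898]
top red [191.68085106 247.12765957] [188 244   8   8  47] [0.35282568 0.31720406 0.10228929]
scene red [390.04166667 218.125     ] [386 215   9   7  48] [0.42377237 0.13819995 0.10323679]
scene red [468.17241379 248.98275862] [463 246  11   7  58] [0.35977896 0.32395506 0.10085404]
base 306 [0.45464261 0.13805903 0.02502238] [0.41393021 0.11054059 0.01809583] [0.48646016 0.16739552 0.0316665 ]
((263.3821105957031, 214.61573791503906), (24.31812286376953, 17.643856048583984), 82.40535736083984) [array([0.48, 0.17]), array([0.488, 0.12 ]), array([0.419, 0.108]), array([0.412, 0.158])]
```

View pics/c1.png

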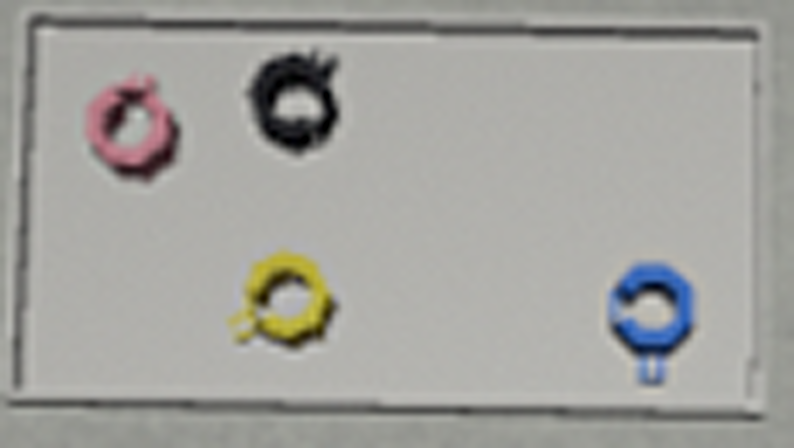

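The crop matches the description: four upright rings with their tabs visible. Yellow's keyway is beside its tab and blue's is a quarter turn away; pink and black are still to be measured. The lever to use is the grey box at (264,215), leaning towards the robot (run).

```bash
cat > m.py <<'E'
from h import *
def ringinfo(p,d,col,c0):
    """centre from top face, tab angle, bore brightness profile (top view)"""
    P=cloud('top',d); near=np.hypot(P[...,0]-c0[0],P[...,1]-c0[1])<.036
    m=ringmask(p,P,col)&near
    zt=np.percentile(P[m][:,2],85); t=(m&(P[...,2]>zt-.008)).astype(np.uint8)
    cs=cv2.findContours(t,0,1)[0]; k=np.vstack(cs); h=cv2.convexHull(k); (u,v),rad=cv2.minEnclosingCircle(h); M=cv2.moments(h); u,v=M['m10']/M['m00'],M['m01']/M['m00']
    c=ray('top',u,v,zt); return c
def polar(p,c,zz,rad,deg):
    f=[]
    for a in np.radians(deg): f.append(proj('top',[c[0]+rad*np.cos(a),c[1]+rad*np.sin(a),zz]))
    f=np.array(f,np.float32)[None]; return cv2.remap(p,f[...,0],f[...,1],cv2.INTER_LINEAR)[0].astype(int)
E
python3 - <<'E'
from m import *
z=np.load('top1.npz'); p,d=z['p'],z['d']; P=cloud('top',d)
hs=cv2.cvtColor(p,cv2.COLOR_RGB2HSV)
deg=np.arange(0,360,15)
for c,c0 in(('pink',(.655,.203)),('black',(.667,.1365)),('yellow',(.584,.135)),('blue',(.582,-.0165))):
    ce=ringinfo(p,d,c,c0); print(c,ce.round(4))
    for rr,zz in((.0122,.036),(.0235,.012)):
        q=polar(p,ce,zz,rr,deg); print(rr,[(int(a),tuple(int(t) for t in x)) for a,x in zip(deg,q)])
# gauge
m=(p.max(2)<110)&(np.hypot(P[...,0]-.55,P[...,1]+.219)<.06); 
k=max(cv2.findContours(m.astype(np.uint8),0,1)[0],key=len); M=cv2.fitEllipse(cv2.convexHull(k)); g=ray('top',*M[0],.02); print('gauge',M,g)
deg=np.arange(-40,20,4)
for rr in(.02,.025,.03,.035,.04): q=polar(p,g,.02,rr,deg).sum(1); w=np.clip(q-np.median(q)-40,0,None); print(rr,(w*deg).sum()/max(w.sum(),1),q)
E
```

```text
pink [0.6546 0.2035 0.0381]
0.0122 [(0, (59, 36, 41)), (15, (98, 63, 70)), (30, (159, 104, 114)), (45, (149, 98, 107)), (60, (144, 95, 104)), (75, (160, 106, 117)), (90, (159, 106, 116)), (105, (168, 110, 122)), (120, (168, 109, 121)), (135, (174, 113, 126)), (150, (185, 125, 136)), (165, (180, 123, 134)), (180, (182, 122, 135)), (195, (187, 130, 141)), (210, (182, 126, 137)), (225, (181, 122, 133)), (240, (184, 125, 138)), (255, (185, 126, 138)), (270, (184, 129, 139)), (285, (175, 121, 130)), (300, (161, 109, 119)), (315, (163, 111, 120)), (330, (129, 87, 95)), (345, (73, 46, 52))]
0.0235 [(0, (168, 130, 136)), (15, (152, 106, 114)), (30, (168, 118, 127)), (45, (182, 127, 137)), (60, (179, 135, 142)), (75, (175, 157, 157)), (90, (173, 169, 165)), (105, (174, 175, 171)), (120, (174, 175, 170)), (135, (174, 173, 170)), (150, (173, 173, 169)), (165, (175, 176, 171)), (180, (177, 177, 171)), (195, (178, 178, 174)), (210, (178, 177, 173)), (225, (177, 177, 173)), (240, (177, 176, 172)), (255, (178, 178, 173)), (270, (177, 177, 172)), (285, (177, 177, 173)), (300, (175, 175, 171)), (315,
[... 3350 characters left out ...]
285, (180, 179, 173)), (300, (177, 177, 175)), (315, (157, 163, 176)), (330, (143, 155, 178)), (345, (108, 132, 179))]
gauge ((388.94598388671875, 182.62069702148438), (31.220813751220703, 31.72966766357422), 94.37122344970703) [ 0.55050317 -0.21901553  0.02      ]
0.02 -29.08108108108108 [198 219 243 248 233 212 194 179 171 180 189 188 187 184 181]
0.025 -18.462311557788944 [182 177 197 236 297 370 348 287 189 168 179 181 184 188 185]
0.03 -17.67485380116959 [184 179 167 204 357 486 524 374 234 166 180 182 184 185 184]
0.035 -18.074074074074073 [190 193 179 204 321 489 499 309 160 177 187 180 180 184 189]
0.04 -17.555555555555557 [181 185 181 169 263 445 497 291 161 177 183 176 182 177 176]
```

step_arm([
  [[2.92,2.89,0],[0,0,4.02]],
  [[2.92,2.89,0],[0,0,4.02]],
  [[2.92,2.89,0],[0,0,4.02]],
  [[2.92,2.89,0],[0,0,4.02]],
  [[2.92,2.89,0],[0,0,4.02]],
  [[2.92,2.89,0],[0,0,4.02]],
  [[2.92,2.89,0],[0,0,4.02]],
  [[2.92,2.89,0],[0,0,4.02]],
  [[2.92,2.89,0],[0,0,4.02]],
  [[2.92,2.89,0],[0,0,4.02]],
], fingers=0.55)

```text
clock: 1.1
tool_pos: [0.501, -0.2989, 0.2147]
eef_rot: [0.867, 0.499, -0.0, -0.0]
contact_force: [-0.3, -0.8, -0.2]
opening: 0.55
finger_force: 0.0
```

step_arm([
  [[-0.88,4.32,0],[0,0,4.02]],
  [[-0.88,4.32,0],[0,0,4.02]],
  [[-0.88,4.32,0],[0,0,4.02]],
  [[-0.88,4.32,0],[0,0,4.02]],
  [[-0.88,4.32,0],[0,0,4.02]],
  [[-0.88,4.32,0],[0,0,4.02]],
  [[-0.88,4.32,0],[0,0,4.02]],
  [[-0.88,4.32,0],[0,0,4.02]],
  [[-0.88,4.32,0],[0,0,4.02]],
  [[-0.88,4.32,0],[0,0,4.02]],
])

```text
clock: 2.1
tool_pos: [0.4116, 0.1331, 0.215]
eef_rot: [0.643, 0.766, -0.0, 0.0]
contact_force: [0.5, 0.6, -0.0]
opening: 0.549
finger_force: 0.0
```

```bash
cat >> h.py <<'E'
from scipy.spatial.transform import Rotation as Ro
def st():
    s=r.get_state(); M=Ro.from_quat(s['eef_rot']).as_matrix(); print('t',round(s['clock'],2),'pos',s['tool_pos'].round(4),'yline',round(np.degrees(np.arctan2(M[1,1],M[0,1])),1),'zax',M[:,2].round(3),'F',s['contact_force'].round(1),'open',round(s['opening'],3),'ff',round(s['finger_force'],1),'q',s['q'].round(2)); return s
E
python3 - <<'E'
from h import *
st()
c={'pink':(.6546,.2035),'black':(.6675,.1354),'yellow':(.5836,.1347),'blue':(.5815,-.0169)}
for n,u,v in(('pink',246,136.9),('black',272.5,134),('yellow',259.8,172.2),('blue',319.3,179.3)):
    X=ray('top',u,v,.012)[:2]-c[n]; print(n,X.round(4),np.degrees(np.arctan2(X[1],X[0])).round(1))
E
```

```text
t 2.1 pos [0.4116 0.1331 0.215 ] yline 10.0 zax [-0. -0. -1.] F [ 0.5  0.6 -0. ] open 0.549 ff 0.0 q [-0.06  0.48 -0.54  2.11  0.4   0.65 -0.69]
pink [ 0.0237 -0.0039] -9.4
black [ 0.0213 -0.0134] -32.1
yellow [-0.0096  0.0204] 115.1
blue [-0.0245 -0.0014] -176.8
```

step_arm([
  [[0,0,-1.35],[0,0,0]],
  [[0,0,-1.35],[0,0,0]],
  [[0,0,-1.35],[0,0,0]],
  [[0,0,-1.35],[0,0,0]],
  [[0,0,-1.35],[0,0,0]],
  [[0,0,-1.35],[0,0,0]],
  [[0,0,-1.35],[0,0,0]],
  [[0,0,-1.35],[0,0,0]],
  [[0,0,-1.35],[0,0,0]],
  [[0,0,-1.35],[0,0,0]],
])

```text
clock: 3.1
tool_pos: [0.4124, 0.1317, 0.0794]
eef_rot: [0.644, 0.765, -0.0, -0.0]
contact_force: [0.0, 1.2, 1.0]
opening: 0.552
finger_force: 0.0
```

step_arm([
  [[0.886,0.156,0],[0,0,0]],
  [[0.886,0.156,0],[0,0,0]],
  [[0.886,0.156,0],[0,0,0]],
  [[0.886,0.156,0],[0,0,0]],
  [[0.886,0.156,0],[0,0,0]],
  [[0.886,0.156,0],[0,0,0]],
  [[0.886,0.156,0],[0,0,0]],
  [[0.886,0.156,0],[0,0,0]],
  [[0.886,0.156,0],[0,0,0]],
  [[0.886,0.156,0],[0,0,0]],
])

```text
clock: 4.1
tool_pos: [0.5018, 0.1472, 0.08]
eef_rot: [0.644, 0.765, 0.0, -0.0]
contact_force: [-1.4, -1.6, 0.0]
opening: 0.548
finger_force: 0.3
```

step_arm([
  [[0.1,0.02,0],[0,0,0]],
  [[0.1,0.02,0],[0,0,0]],
  [[0,0,0],[0,0,0]],
  [[0,0,0],[0,0,0]],
  [[0,0,0],[0,0,0]],
  [[0,0,0],[0,0,0]],
  [[0,0,0],[0,0,0]],
  [[0,0,0],[0,0,0]],
  [[0,0,0],[0,0,0]],
  [[0,0,0],[0,0,0]],
])

```text
clock: 5.1
tool_pos: [0.5029, 0.1477, 0.0801]
eef_rot: [0.644, 0.765, 0.0, 0.0]
contact_force: [1.0, 0.2, -0.4]
opening: 0.551
finger_force: 0.0
```

step_arm([
  [[0.1,0.02,0],[0,0,0]],
  [[0.1,0.02,0],[0,0,0]],
  [[0.1,0.02,0],[0,0,0]],
  [[0,0,0],[0,0,0]],
  [[0,0,0],[0,0,0]],
  [[0,0,0],[0,0,0]],
  [[0,0,0],[0,0,0]],
  [[0,0,0],[0,0,0]],
  [[0,0,0],[0,0,0]],
  [[0,0,0],[0,0,0]],
])

```text
clock: 6.1
tool_pos: [0.506, 0.1483, 0.0801]
eef_rot: [0.644, 0.765, 0.0, 0.0]
contact_force: [-0.4, -0.7, -0.6]
opening: 0.547
finger_force: 0.1
```

```bash
python3 - <<'E'
from h import *
st()
for n in('scene','top'):
    p,d=snap(n); hs=cv2.cvtColor(p,cv2.COLOR_RGB2HSV); k=cv2.inRange(hs,(0,180,80),(6,255,255))|cv2.inRange(hs,(174,180,80),(180,255,255)); P=cloud(n,d)
    N,l,s,ce=cv2.connectedComponentsWithStats(k)
    for i in range(1,N):
        if s[i,4]>8: print(n,ce[i],s[i,4],P[l==i].mean(0).round(4),'exp',proj(n,[.4498+.0378,.139+.0067,.092]))
E
```

```text
t 6.1 pos [0.506  0.1483 0.0801] yline 9.9 zax [ 0.  0. -1.] F [-0.4 -0.7 -0.6] open 0.547 ff 0.1 q [-0.14  0.8  -0.38  1.97  0.6   0.49 -0.78]
scene [370.05172414 231.46551724] 58 [0.4934 0.151  0.1006] exp [370.51202591 232.55215203]
scene [468.18032787 249.18032787] 61 [0.36   0.3243 0.1006] exp [370.51202591 232.55215203]
top [191.67924528 247.03773585] 53 [0.3531 0.3175 0.1014] exp [258.7813186 198.4925377]
```

step_arm([
  [[0.1,0.02,0],[0,0,0]],
  [[0.1,0.02,0],[0,0,0]],
  [[0.1,0.02,0],[0,0,0]],
  [[0.1,0.02,0],[0,0,0]],
  [[0,0,0],[0,0,0]],
  [[0,0,0],[0,0,0]],
  [[0,0,0],[0,0,0]],
  [[0,0,0],[0,0,0]],
  [[0,0,0],[0,0,0]],
  [[0,0,0],[0,0,0]],
])

```text
clock: 7.2
tool_pos: [0.5071, 0.1484, 0.0796]
eef_rot: [0.643, 0.766, -0.002, -0.001]
contact_force: [-7.3, 0.2, 3.8]
opening: 0.549
finger_force: 2.9
```

```bash
python3 - <<'E'
from h import *
st()
for n in('scene',):
    p,d=snap(n); hs=cv2.cvtColor(p,cv2.COLOR_RGB2HSV); k=cv2.inRange(hs,(0,180,80),(6,255,255))|cv2.inRange(hs,(174,180,80),(180,255,255)); P=cloud(n,d)
    N,l,s,ce=cv2.connectedComponentsWithStats(k)
    for i in range(1,N):
        if s[i,4]>8: print(n,ce[i],s[i,4],P[l==i].mean(0).round(4))
E
```

```text
t 7.2 pos [0.5071 0.1484 0.0796] yline 9.9 zax [-0.005 -0.002 -1.   ] F [-7.3  0.2  3.8] open 0.549 ff 2.9 q [-0.14  0.8  -0.38  1.96  0.59  0.5  -0.78]
scene [369.92857143 231.39285714] 56 [0.4936 0.1507 0.1007]
scene [468.26666667 249.16666667] 60 [0.3599 0.3244 0.1007]
```

step_arm([
  [[-0.6,-0.1,0],[0,0,0]],
  [[0,0,2.5],[0,0,0]],
  [[0,0,2.5],[0,0,0]],
  [[0,0,2.5],[0,0,2]],
  [[0,0,2.5],[0,0,4]],
  [[0,-1,0],[0,0,4]],
  [[-1,-1,0],[0,0,4]],
  [[-1,-1,0],[0,0,4]],
  [[-1,-1,0],[0,0,4]],
  [[-1,-1,0],[0,0,4]],
])

```text
clock: 8.25
tool_pos: [0.4645, 0.098, 0.1803]
eef_rot: [0.454, 0.891, 0.001, 0.001]
contact_force: [0.2, 0.2, -0.2]
opening: 0.55
finger_force: 0.0
```

```bash
cat >> m.py <<'E'
def tray(c0s):
    p,d=snap('top')
    for c,c0 in c0s.items():
        try: print(c,ringinfo(p,d,c,c0).round(4))
        except Exception as e: print(c,'fail',e)
    return p,d
C0={'pink':(.6546,.2035),'black':(.6675,.1354),'yellow':(.5836,.1347),'blue':(.5815,-.0169)}
E
python3 - <<'E'
from m import *
st(); p,d=tray(C0); cv2.imwrite('pics/top2.png',p[:,:,::-1])
E
```

```text
t 8.25 pos [0.4645 0.098  0.1803] yline 36.0 zax [ 0.002  0.001 -1.   ] F [ 0.2  0.2 -0.2] open 0.55 ff 0.0 q [ 0.11  0.62 -0.65  2.03  0.59  0.68 -0.3 ]
pink [0.6545 0.2033 0.038 ]
black [0.6676 0.1351 0.0375]
yellow fail index -1 is out of bounds for axis 0 with size 0
blue [ 0.5817 -0.0169  0.0374]
```

step_arm([
  [[1.9,1.053,0],[0,0,0]],
  [[1.9,1.053,0],[0,0,0]],
  [[1.9,1.053,0],[0,0,0]],
  [[1.9,1.053,0],[0,0,0]],
  [[1.9,1.053,0],[0,0,0]],
  [[1.9,1.053,0],[0,0,0]],
  [[1.9,1.053,0],[0,0,0]],
  [[1.9,1.053,0],[0,0,0]],
  [[1.9,1.053,0],[0,0,0]],
  [[1.9,1.053,0],[0,0,0]],
])

```text
clock: 9.3
tool_pos: [0.6556, 0.2042, 0.1801]
eef_rot: [0.456, 0.89, 0.001, 0.001]
contact_force: [0.1, -0.3, -0.4]
opening: 0.55
finger_force: 0.0
```

step_arm([
  [[0,0,-1.8],[0,0,0]],
  [[0,0,-1.8],[0,0,0]],
  [[0,0,-1.8],[0,0,0]],
  [[0,0,-1.8],[0,0,0]],
  [[0,0,-1.8],[0,0,0]],
  [[0,0,-1.8],[0,0,0]],
  [[0,0,-1.8],[0,0,0]],
  [[0,0,-1.8],[0,0,0]],
  [[0,0,-1.2],[0,0,0]],
  [[0,0,-1.1],[0,0,0]],
])

```text
clock: 10.3
tool_pos: [0.6538, 0.2034, 0.0118]
eef_rot: [0.455, 0.89, -0.0, -0.0]
contact_force: [0.0, 0.2, 0.9]
opening: 0.554
finger_force: 0.0
```

step_arm([
  [[0,0,0],[0,0,0]],
  [[0,0,0],[0,0,0]],
  [[0,0,0],[0,0,0]],
  [[0,0,0],[0,0,0]],
  [[0,0,0],[0,0,0]],
  [[0,0,0],[0,0,0]],
  [[0,0,0],[0,0,0]],
  [[0,0,0],[0,0,0]],
  [[0,0,0],[0,0,0]],
  [[0,0,0],[0,0,0]],
], fingers=0.3, grip_force=25)

```text
clock: 11.3
tool_pos: [0.6541, 0.2035, 0.0131]
eef_rot: [0.455, 0.89, 0.0, 0.0]
contact_force: [0.5, 0.3, 1.3]
opening: 0.299
finger_force: 0.5
```

```bash
python3 -c "
from h import *
st()"
```

```text
t 11.3 pos [0.6541 0.2035 0.0131] yline 35.9 zax [ 0.  0. -1.] F [0.5 0.3 1.3] open 0.299 ff 0.5 q [-0.11  1.07 -0.53  1.47  0.68  0.79 -0.28]
```

```bash
python3 - <<'E'
from m import *
p,d=snap('scene'); cv2.imwrite('pics/s3.png',cv2.resize(p[200:330,230:400],None,fx=4.5,fy=4.5)[:,:,::-1])
E
```

```text
(no output)
```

View pics/s3.png

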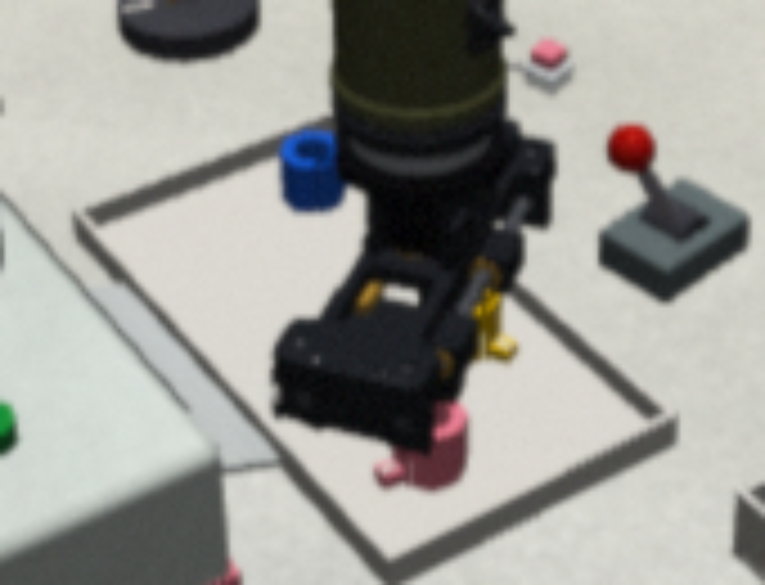

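```bash
python3 - <<'E'
from m import *
s=st(); M=Ro.from_quat(s['eef_rot']).as_matrix(); t=s['tool_pos']
def pr(X): q=proj('scene',X); return ((q-[230,200])*4.5).round()
print('tcp',pr(t)); 
for o in(-.025,.025): print('finger',o,pr(t+M[:,1]*o),pr(t+M[:,1]*o-M[:,2]*.06))
for o in(-.093,.093): print('body',pr(t+M[:,1]*o-M[:,2]*.064))
print('ring top',pr([.6545,.2033,.036]),'bottom',pr([.6545,.2033,.004]))
p,d=snap('scene'); P=cloud('scene',d); m=ringmask(p,P,'pink')&(np.hypot(P[...,0]-.655,P[...,1]-.203)<.08)
print(m.sum(),P[m].mean(0),P[m].min(0),P[m].max(0))
E
```

```text
t 11.35 pos [0.654  0.2034 0.0131] yline 35.9 zax [ 0.  0. -1.] F [0.6 0.2 1.2] open 0.304 ff 0.5 q [-0.11  1.07 -0.53  1.47  0.68  0.79 -0.28]
tcp [427. 454.]
finger -0.025 [445. 421.] [444. 326.]
finger 0.025 [409. 489.] [406. 393.]
body [491. 235.]
body [350. 486.]
ring top [425. 419.] bottom [426. 468.]
60 [0.65296839 0.2082607  0.02691459] [0.63574655 0.19710809 0.00252224] [0.68088165 0.21928072 0.03970434]
```

```bash
python3 - <<'E'
from m import *
s=st(); M=Ro.from_quat(s['eef_rot']).as_matrix(); t=s['tool_pos']
p,d=snap('scene'); P=cloud('scene',d); dark=(p.max(2)<90)
Q=(P-t)@M
m=dark&(np.abs(Q[...,0])<.06)&(np.abs(Q[...,1])<.12)&(Q[...,2]>-.2)&(P[...,2]>.006)
for lo in np.arange(-.2,.02,.02):
    k=m&(Q[...,2]>=lo)&(Q[...,2]<lo+.02)
    if k.sum(): print(round(lo,2),k.sum(),Q[k].min(0).round(3),Q[k].max(0).round(3))
cv2.imwrite('pics/s4.png',cv2.resize(p[255:320,280:365],None,fx=9,fy=9,interpolation=cv2.INTER_CUBIC)[:,:,::-1])
E
```

```text
t 11.4 pos [0.6541 0.2035 0.0131] yline 35.9 zax [ 0.  0. -1.] F [0.4 0.6 0.5] open 0.299 ff 0.5 q [-0.11  1.07 -0.53  1.47  0.68  0.79 -0.28]
-0.2 366 [-0.036 -0.021 -0.2  ] [ 0.037  0.042 -0.18 ]
-0.18 91 [-0.032 -0.037 -0.18 ] [ 0.037  0.04  -0.16 ]
-0.16 189 [-0.02  -0.015 -0.16 ] [ 0.024  0.021 -0.14 ]
-0.14 1022 [-0.035 -0.091 -0.14 ] [ 0.035  0.098 -0.12 ]
-0.12 571 [-0.034 -0.082 -0.12 ] [ 0.035  0.095 -0.1  ]
-0.1 202 [-0.036 -0.079 -0.1  ] [ 0.034  0.09  -0.083]
-0.08 7 [-0.011 -0.021 -0.078] [ 0.007 -0.017 -0.077]
-0.04 28 [-0.007 -0.079 -0.037] [ 0.011  0.03  -0.021]
-0.02 138 [-0.057 -0.113 -0.02 ] [ 0.059  0.076 -0.   ]
-0.0 159 [-0.058 -0.12   0.   ] [0.06  0.078 0.007]
```

View pics/s4.png

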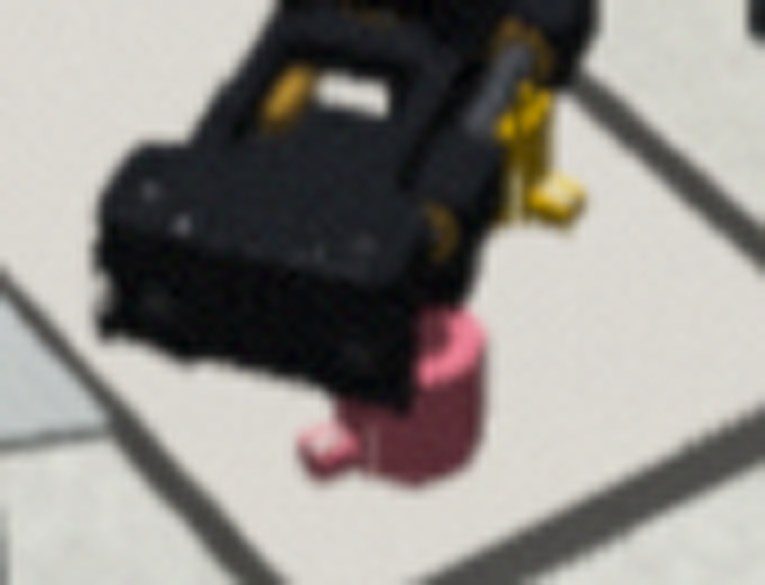

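```bash
python3 - <<'E'
from m import *
z=np.load('scene1.npz'); p,d=z['p'],z['d']; P=cloud('scene',d)
t=np.array([.20809,-.58869,.2143]); M=Ro.from_quat([.98559,.16915,-.0002,-.0008]).as_matrix()
print(proj('scene',t),[proj('scene',t+M[:,1]*o).round(1) for o in(-.053,.053)])
Q=(P-t)@M; m=(p.max(2)<90)&(np.abs(Q[...,0])<.06)&(np.abs(Q[...,1])<.12)
for lo in np.arange(-.2,.06,.02):
    k=m&(Q[...,2]>=lo)&(Q[...,2]<lo+.02)
    if k.sum(): print(round(lo,2),k.sum(),Q[k].min(0).round(3),Q[k].max(0).round(3))
z=np.load('top1.npz'); p,d=z['p'],z['d']; P=cloud('top',d); Q=(P-t)@M; m=(p.max(2)<90)&(np.abs(Q[...,0])<.06)&(np.abs(Q[...,1])<.12)&(P[...,2]>.1)
print('top',[(round(lo,2),(m&(Q[...,2]>=lo)&(Q[...,2]<lo+.02)).sum()) for lo in np.arange(-.2,.06,.02)])
E
```

```text
[304.05031789  74.55076518] [array([316.2,  77.4]), array([292.3,  71.8])]
-0.2 139 [-0.018 -0.042 -0.2  ] [ 0.045  0.029 -0.18 ]
-0.18 148 [-0.031 -0.046 -0.18 ] [ 0.041  0.018 -0.16 ]
-0.16 144 [-0.02  -0.046 -0.16 ] [ 0.033  0.019 -0.14 ]
-0.14 377 [-0.033 -0.097 -0.14 ] [ 0.044  0.097 -0.12 ]
-0.12 280 [-0.031 -0.096 -0.12 ] [ 0.043  0.092 -0.1  ]
-0.1 163 [-0.033 -0.09  -0.1  ] [ 0.043  0.088 -0.081]
-0.08 82 [-0.012 -0.064 -0.08 ] [ 0.02   0.065 -0.06 ]
-0.06 82 [-0.009 -0.063 -0.06 ] [ 0.017  0.061 -0.04 ]
-0.04 63 [-0.007 -0.065 -0.039] [ 0.019  0.056 -0.021]
top [(np.float64(-0.2), np.int64(320)), (np.float64(-0.18), np.int64(333)), (np.float64(-0.16), np.int64(116)), (np.float64(-0.14), np.int64(1197)), (np.float64(-0.12), np.int64(416)), (np.float64(-0.1), np.int64(86)), (np.float64(-0.08), np.int64(7)), (np.float64(-0.06), np.int64(14)), (np.float64(-0.04), np.int64(19)), (np.float64(-0.02), np.int64(0)), (np.float64(-0.0), np.int64(0)), (np.float64(0.02), np.int64(0)), (np.float64(0.04), np.int64(0))]
```

Picture: the pink ring is untouched at crop (410,410), and the gripper body hides the fingers. The depth data show that the fingertips really end about 20 mm above the reported TCP, so the fingers closed above the ring. I'll raise, open, and go 20 mm deeper.

step_arm([
  [[0,0,1],[0,0,0]],
  [[0,0,0],[0,0,0]],
  [[0,0,0],[0,0,0]],
  [[0,0,0],[0,0,0]],
  [[0,0,0],[0,0,0]],
  [[0,0,0],[0,0,0]],
  [[0,0,-0.5],[0,0,0]],
  [[0,0,-0.5],[0,0,0]],
  [[0,0,0],[0,0,0]],
  [[0,0,0],[0,0,0]],
], fingers=0.55)

```text
clock: 12.45
tool_pos: [0.6537, 0.2033, 0.0126]
eef_rot: [0.455, 0.891, -0.0, -0.0]
contact_force: [-0.6, -0.4, -1.3]
opening: 0.556
finger_force: 0.0
```

step_arm([
  [[0,0,-0.25],[0,0,0]],
  [[0,0,-0.25],[0,0,0]],
  [[0,0,-0.25],[0,0,0]],
  [[0,0,-0.25],[0,0,0]],
  [[0,0,-0.25],[0,0,0]],
  [[0,0,-0.25],[0,0,0]],
  [[0,0,-0.25],[0,0,0]],
  [[0,0,-0.25],[0,0,0]],
  [[0,0,0],[0,0,0]],
  [[0,0,0],[0,0,0]],
])

```text
clock: 13.45
tool_pos: [0.6539, 0.2035, -0.007]
eef_rot: [0.455, 0.89, 0.0, -0.0]
contact_force: [0.2, 0.1, 0.3]
opening: 0.547
finger_force: 0.0
```

step_arm([
  [[0,0,0],[0,0,0]],
  [[0,0,0],[0,0,0]],
  [[0,0,0],[0,0,0]],
  [[0,0,0],[0,0,0]],
  [[0,0,0],[0,0,0]],
  [[0,0,0],[0,0,0]],
  [[0,0,0],[0,0,0]],
  [[0,0,0],[0,0,0]],
  [[0,0,0],[0,0,0]],
  [[0,0,0],[0,0,0]],
], fingers=0.3, grip_force=25)

```text
clock: 14.45
tool_pos: [0.6539, 0.2034, -0.0069]
eef_rot: [0.455, 0.89, 0.0, 0.0]
contact_force: [-1.2, -1.0, 2.8]
opening: 0.378
finger_force: 25.0
```

```bash
python3 -c "
from h import *
st()"
```

```text
t 14.45 pos [ 0.6539  0.2034 -0.0069] yline 35.9 zax [ 0.  0. -1.] F [-1.2 -1.   2.8] open 0.378 ff 25.0 q [-0.11  1.1  -0.52  1.48  0.7   0.76 -0.29]
```

step_arm([
  [[0,0,1],[0,0,0]],
  [[0,0,1.2],[0,0,0]],
  [[0,0,1.2],[0,0,0]],
  [[0,0,1.2],[0,0,0]],
  [[0,0,1.2],[0,0,0]],
  [[0,0,1.2],[0,0,0]],
  [[0,0,1],[0,0,0]],
  [[0,0,1],[0,0,0]],
  [[0,0,1],[0,0,0]],
  [[0,0,0],[0,0,0]],
], grip_force=35)

```text
clock: 15.45
tool_pos: [0.6549, 0.204, 0.0948]
eef_rot: [0.455, 0.89, 0.001, 0.001]
contact_force: [0.3, 0.6, -0.6]
opening: 0.378
finger_force: 35.0
```

step_arm([
  [[-0.69,-2.816,0],[0,0,-0.58]],
  [[-0.69,-2.816,0],[0,0,-0.58]],
  [[-0.69,-2.816,0],[0,0,-0.58]],
  [[-0.69,-2.816,0],[0,0,-0.58]],
  [[-0.69,-2.816,0],[0,0,-0.58]],
  [[-0.69,-2.816,0],[0,0,-0.58]],
  [[-0.69,-2.816,0],[0,0,-0.58]],
  [[-0.69,-2.816,0],[0,0,-0.58]],
  [[-0.69,-2.816,0],[0,0,-0.58]],
  [[-0.69,-2.816,0],[0,0,-0.58]],
])

```text
clock: 16.45
tool_pos: [0.5843, -0.0793, 0.0927]
eef_rot: [0.5, 0.866, -0.0, -0.0]
contact_force: [0.4, -0.3, -0.2]
opening: 0.38
finger_force: 35.0
```

step_arm([
  [[-0.69,-2.816,0],[0,0,-0.58]],
  [[-0.69,-2.816,0],[0,0,-0.58]],
  [[-0.69,-2.816,0],[0,0,-0.58]],
  [[-0.69,-2.816,0],[0,0,-0.58]],
  [[-0.69,-2.816,0],[0,0,-0.58]],
  [[0,0,0],[0,0,0]],
  [[0,0,0],[0,0,0]],
  [[0,0,0],[0,0,0]],
  [[0,0,0],[0,0,0]],
  [[0,0,0],[0,0,0]],
])

```text
clock: 17.45
tool_pos: [0.5509, -0.2177, 0.0931]
eef_rot: [0.52, 0.854, 0.0, -0.0]
contact_force: [-0.1, 0.4, -1.3]
opening: 0.386
finger_force: 35.0
```

```bash
python3 - <<'E'
from m import *
s=st(); t=s['tool_pos']
p,d=snap('scene'); P=cloud('scene',d); np.savez('s5.npz',p=p,d=d)
m=ringmask(p,P,'pink')&(np.hypot(P[...,0]-t[0],P[...,1]-t[1])<.06); print(m.sum(),P[m].min(0).round(4),P[m].max(0).round(4),P[m].mean(0).round(4))
print('shaft top',proj('scene',[.5505,-.219,.05]),'tcp',proj('scene',t),proj('scene',t+[0,0,.01]))
p2,_=snap('top')
A=cv2.resize(p[150:230,230:310],None,fx=7,fy=7,interpolation=cv2.INTER_CUBIC); cv2.imwrite('pics/s5.png',A[:,:,::-1])
E
```

```text
t 17.45 pos [ 0.5509 -0.2177  0.0931] yline 27.3 zax [ 0.     0.001 -1.   ] F [-0.1  0.4 -1.3] open 0.386 ff 35.0 q [ 0.62  0.87 -0.58  1.76  0.68  0.73  0.15]
38 [ 0.5345 -0.2331  0.1263] [ 0.5596 -0.2002  0.1373] [ 0.5451 -0.2165  0.1338]
shaft top [271.69210727 189.74022173] tcp [270.70321395 176.54215201] [270.44202638 173.3625646 ]
```

View pics/s5.png

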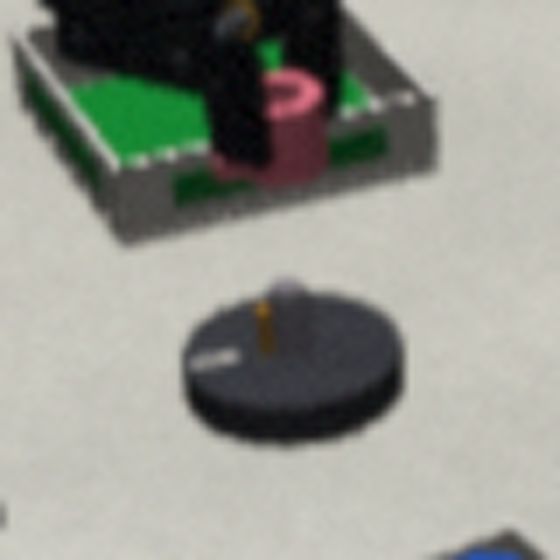

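step_arm([
  [[-0.04,-0.13,-0.8],[0,0,0]],
  [[0,0,-0.8],[0,0,0]],
  [[0,0,-0.8],[0,0,0]],
  [[0,0,-0.8],[0,0,0]],
  [[0,0,-0.8],[0,0,0]],
  [[0,0,-0.8],[0,0,0]],
  [[0,0,-0.4],[0,0,0]],
  [[0,0,-0.4],[0,0,0]],
  [[0,0,-0.4],[0,0,0]],
  [[0,0,0],[0,0,0]],
])

```text
clock: 18.55
tool_pos: [0.5505, -0.22, 0.0328]
eef_rot: [0.521, 0.853, 0.0, 0.0]
contact_force: [0.8, 0.1, -0.2]
opening: 0.379
finger_force: 35.0
```

step_arm([
  [[0,0,-0.2],[0,0,0]],
  [[0,0,-0.2],[0,0,0]],
  [[0,0,-0.2],[0,0,0]],
  [[0,0,-0.2],[0,0,0]],
  [[0,0,0],[0,0,0]],
  [[0,0,0],[0,0,0]],
  [[0,0,0],[0,0,0]],
  [[0,0,0],[0,0,0]],
  [[0,0,0],[0,0,0]],
  [[0,0,0],[0,0,0]],
])

```text
clock: 19.55
tool_pos: [0.5506, -0.2202, 0.0251]
eef_rot: [0.521, 0.853, 0.0, 0.0]
contact_force: [4.5, -0.3, -3.0]
opening: 0.38
finger_force: 35.0
```

step_arm([
  [[0.1,0.1,0],[0,0,0]],
  [[0,0,-0.2],[0,0,0]],
  [[0,0,-0.2],[0,0,0]],
  [[0,0,-0.2],[0,0,0]],
  [[0,0,-0.2],[0,0,0]],
  [[0,0,0],[0,0,0]],
  [[0,0,0],[0,0,0]],
  [[0,0,0],[0,0,0]],
  [[0,0,0],[0,0,0]],
  [[0,0,0],[0,0,0]],
])

```text
clock: 20.55
tool_pos: [0.5509, -0.2193, 0.017]
eef_rot: [0.521, 0.853, -0.0, -0.0]
contact_force: [2.2, -1.6, -1.5]
opening: 0.38
finger_force: 35.0
```

step_arm([
  [[0,0,-0.2],[0,0,0]],
  [[0,0,-0.2],[0,0,0]],
  [[0,0,-0.2],[0,0,0]],
  [[0,0,-0.2],[0,0,0]],
  [[0,0,0],[0,0,0]],
  [[0,0,0],[0,0,0]],
  [[0,0,0],[0,0,0]],
  [[0,0,0],[0,0,0]],
  [[0,0,0],[0,0,0]],
  [[0,0,0],[0,0,0]],
])

```text
clock: 21.55
tool_pos: [0.551, -0.2192, 0.0091]
eef_rot: [0.521, 0.853, 0.0, -0.0]
contact_force: [1.0, 0.6, 2.4]
opening: 0.384
finger_force: 35.0
```

step_arm([
  [[0,0,-0.1],[0,0,0]],
  [[0,0,-0.1],[0,0,0]],
  [[0,0,0],[0,0,0]],
  [[0,0,0],[0,0,0]],
  [[0,0,0],[0,0,0]],
  [[0,0,0],[0,0,0]],
  [[0,0,0],[0,0,0]],
  [[0,0,0],[0,0,0]],
  [[0,0,0],[0,0,0]],
  [[0,0,0],[0,0,0]],
])

```text
clock: 22.55
tool_pos: [0.551, -0.2192, 0.009]
eef_rot: [0.521, 0.853, -0.0, 0.0]
contact_force: [-3.9, 1.6, 19.5]
opening: 0.38
finger_force: 35.0
```

step_arm([
  [[0,0,0],[0,0,0]],
  [[0,0,0],[0,0,0]],
  [[0,0,0],[0,0,0]],
  [[0,0,0.1],[0,0,0]],
  [[0,0,0.1],[0,0,0]],
  [[0,0,0],[0,0,0]],
  [[0,0,0],[0,0,0]],
  [[0,0,0],[0,0,0]],
  [[0,0,0],[0,0,0]],
  [[0,0,0],[0,0,0]],
], fingers=0.5)

```text
clock: 23.55
tool_pos: [0.551, -0.2193, 0.009]
eef_rot: [0.521, 0.853, 0.0, -0.0]
contact_force: [0.4, 0.8, -0.1]
opening: 0.501
finger_force: 0.0
```

```bash
python3 - <<'E'
from m import *
s=st(); t=s['tool_pos']
p,d=snap('scene'); P=cloud('scene',d)
m=ringmask(p,P,'pink')&(np.hypot(P[...,0]-t[0],P[...,1]-t[1])<.06); print(m.sum(),P[m].min(0).round(4),P[m].max(0).round(4),P[m].mean(0).round(4))
ps=np.argwhere(m); print(ps.min(0),ps.max(0), 'exp top',proj('scene',[.5505,-.219,.052]),'bot',proj('scene',[.5505,-.219,.02]),'bottom front',proj('scene',[.5505+.011,-.219+.014,.02]))
E
```

```text
t 23.55 pos [ 0.551  -0.2193  0.009 ] yline 27.2 zax [-0.  0. -1.] F [ 0.4  0.8 -0.1] open 0.501 ff 0.0 q [ 0.57  0.99 -0.48  1.78  0.79  0.58  0.06]
44 [ 0.5325 -0.2384  0.0456] [ 0.5637 -0.2002  0.0535] [ 0.5473 -0.2179  0.0499]
[186 269] [193 277] exp top [271.64166369 189.12701765] bot [272.43973705 198.82858513] bottom front [271.3987326  202.18619205]
```

step_arm([
  [[0,0,0],[0,0,0]],
  [[0,0,0],[0,0,0]],
  [[0,0,0],[0,0,0]],
  [[0,0,0],[0,0,0]],
  [[0,0,0],[0,0,0]],
  [[0,0,0],[0,0,0]],
  [[0,0,0.4],[0,0,0]],
  [[0,0,0.5],[0,0,0]],
  [[0,0,0.8],[0,0,0]],
  [[0,0,0.8],[0,0,0]],
], fingers=0.3, grip_force=35)

```text
clock: 24.6
tool_pos: [0.5508, -0.2192, 0.0348]
eef_rot: [0.521, 0.853, -0.0, -0.0]
contact_force: [0.9, 0.2, -0.6]
opening: 0.38
finger_force: 35.0
```

step_arm([
  [[0,0,1],[0,0,0]],
  [[0,0,1],[0,0,0]],
  [[0,0,1],[0,0,0]],
  [[0,0,1],[0,0,0]],
  [[0,0,1],[0,0,0]],
  [[0,0,0.1],[0,0,0]],
  [[0,0,0],[0,0,0]],
  [[0,0,0],[0,0,0]],
  [[0,0,0],[0,0,0]],
  [[0,0,0],[0,0,0]],
])

```text
clock: 25.6
tool_pos: [0.5508, -0.2192, 0.0846]
eef_rot: [0.521, 0.853, -0.0, -0.0]
contact_force: [0.9, 0.2, -0.3]
opening: 0.382
finger_force: 35.0
```

step_arm([
  [[-0.46,-2.13,0],[0,0,5.5]],
  [[-0.46,-2.13,0],[0,0,5.5]],
  [[-0.46,-2.13,0],[0,0,5.5]],
  [[-0.46,-2.13,0],[0,0,5.5]],
  [[-0.46,-2.13,0],[0,0,5.5]],
  [[-0.46,-2.13,0],[0,0,5.5]],
  [[-0.46,-2.13,0],[0,0,5.5]],
  [[-0.46,-2.13,0],[0,0,5.5]],
  [[-0.46,-2.13,0],[0,0,5.5]],
  [[-0.46,-2.13,0],[0,0,5.5]],
])

```text
clock: 26.6
tool_pos: [0.5044, -0.4332, 0.0846]
eef_rot: [0.066, 0.998, 0.0, -0.0]
contact_force: [-0.5, -0.1, -0.5]
opening: 0.383
finger_force: 35.0
```

```bash
python3 - <<'E'
from m import *
s=st(); t=s['tool_pos']
p,d=snap('scene'); P=cloud('scene',d)
m=ringmask(p,P,'pink')&(np.hypot(P[...,0]-t[0],P[...,1]-t[1])<.06)&(P[...,2]>.05); print(m.sum(),P[m].min(0).round(4),P[m].max(0).round(4),P[m].mean(0).round(4))
# tote rims: white-ish pixels at z~.04
p,d=snap('top');P=cloud('top',d)
for n,c in(('green',(.4755,-.43)),('orange',(.492,.4))):
    k=(np.abs(P[...,2]-.04)<.008)&(np.abs(P[...,0]-c[0])<.095)&(np.abs(P[...,1]-c[1])<.095)&(p.min(2)>60); R=cv2.minAreaRect(P[k][:,:2].astype(np.float32)); print(n,k.sum(),R)
E
```

```text
t 26.6 pos [ 0.5044 -0.4332  0.0846] yline 82.4 zax [-0.001  0.    -1.   ] F [-0.5 -0.1 -0.5] open 0.383 ff 35.0 q [ 1.05  1.03 -0.85  1.52  0.87  1.    1.39]
20 [ 0.51   -0.4533  0.0985] [ 0.5282 -0.4135  0.1273] [ 0.5189 -0.4328  0.1153]
green 220 ((0.47454971075057983, -0.4261592626571655), (0.15096434950828552, 0.14988921582698822), 82.31099700927734)
orange 364 ((0.4907118082046509, 0.40029728412628174), (0.15260668098926544, 0.15081796050071716), 89.72225189208984)
```

step_arm([
  [[0.2,0.3,-1],[0,0,0]],
  [[0,0,-1.2],[0,0,0]],
  [[0,0,-1.2],[0,0,0]],
  [[0,0,-1.2],[0,0,0]],
  [[0,0,-1.2],[0,0,0]],
  [[0,0,-1.2],[0,0,0]],
  [[0,0,-1],[0,0,0]],
  [[0,0,-0.7],[0,0,0]],
  [[0,0,-0.4],[0,0,0]],
  [[0,0,0],[0,0,0]],
])

```text
clock: 27.7
tool_pos: [0.5071, -0.4293, -0.0061]
eef_rot: [0.068, 0.998, 0.0, 0.0]
contact_force: [0.7, -0.4, -0.2]
opening: 0.38
finger_force: 35.0
```

step_arm([
  [[0,0,0],[0,0,0]],
  [[0,0,0],[0,0,0]],
  [[0,0,0],[0,0,0]],
  [[0,0,0],[0,0,0]],
  [[0,0,0],[0,0,0]],
  [[0,0,1],[0,0,0]],
  [[0,0,2],[0,0,0]],
  [[0,0,3],[0,0,0]],
  [[0,0,3],[0,0,0]],
  [[0,0,2],[0,0,0]],
], fingers=0.5)

```text
clock: 28.7
tool_pos: [0.5085, -0.4295, 0.1081]
eef_rot: [0.068, 0.998, -0.001, 0.002]
contact_force: [0.5, 0.1, 1.6]
opening: 0.5
finger_force: 0.0
```

```bash
python3 - <<'E'
from m import *
s=st(); t=s['tool_pos']
p,d=snap('scene'); P=cloud('scene',d)
m=ringmask(p,P,'pink')&(np.hypot(P[...,0]-.505,P[...,1]+.43)<.06); print(m.sum(),P[m].min(0).round(4),P[m].max(0).round(4),P[m].mean(0).round(4))
p,d=tray(C0)
E
```

```text
t 28.7 pos [ 0.5085 -0.4295  0.1081] yline 82.2 zax [ 0.004 -0.002 -1.   ] F [0.5 0.1 1.6] open 0.5 ff 0.0 q [ 1.05  1.   -0.86  1.51  0.84  1.03  1.4 ]
39 [ 0.4937 -0.4479  0.009 ] [ 0.5274 -0.4089  0.0381] [ 0.5091 -0.4299  0.0317]
pink fail index -1 is out of bounds for axis 0 with size 0
black [0.6674 0.1354 0.0379]
yellow [0.5833 0.1342 0.0394]
blue [ 0.5823 -0.0169  0.0383]
```

step_arm([
  [[0.535,4.03,0],[0,0,-0.87]],
  [[0.535,4.03,0],[0,0,-0.87]],
  [[0.535,4.03,0],[0,0,-0.87]],
  [[0.535,4.03,0],[0,0,-0.87]],
  [[0.535,4.03,0],[0,0,-0.87]],
  [[0.535,4.03,0],[0,0,-0.87]],
  [[0.535,4.03,0],[0,0,-0.87]],
  [[0.535,4.03,0],[0,0,-0.87]],
  [[0.535,4.03,0],[0,0,-0.87]],
  [[0.535,4.03,0],[0,0,-0.87]],
])

```text
clock: 29.8
tool_pos: [0.56, -0.025, 0.1035]
eef_rot: [0.144, 0.99, -0.0, -0.001]
contact_force: [-0.1, -0.0, -0.3]
opening: 0.499
finger_force: 0.0
```

step_arm([
  [[0.535,4.03,0],[0,0,-0.87]],
  [[0.535,4.03,0],[0,0,-0.87]],
  [[0.535,4.03,0],[0,0,-0.87]],
  [[0.535,4.03,0],[0,0,-0.87]],
  [[0,0,-1],[0,0,0]],
  [[0,0,-1],[0,0,0]],
  [[0,0,-1],[0,0,0]],
  [[0,0,0],[0,0,0]],
  [[0,0,0],[0,0,0]],
  [[0,0,0],[0,0,0]],
])

```text
clock: 30.8
tool_pos: [0.5822, 0.1342, 0.0743]
eef_rot: [0.174, 0.985, 0.0, 0.0]
contact_force: [-0.7, -0.6, -0.7]
opening: 0.498
finger_force: 0.0
```

```bash
python3 -c "
from h import *
st()"
```

```text
t 30.8 pos [0.5822 0.1342 0.0743] yline 69.9 zax [ 0.  0. -1.] F [-0.7 -0.6 -0.7] open 0.498 ff 0.0 q [ 0.09  0.94 -0.72  1.74  0.84  0.79  0.17]
```

step_arm([
  [[0.12,0.02,0],[0,0,0]],
  [[0,0,-1],[0,0,0]],
  [[0,0,-1],[0,0,0]],
  [[0,0,-1],[0,0,0]],
  [[0,0,-1],[0,0,0]],
  [[0,0,-1],[0,0,0]],
  [[0,0,-1],[0,0,0]],
  [[0,0,-1],[0,0,0]],
  [[0,0,-0.7],[0,0,0]],
  [[0,0,-0.4],[0,0,0]],
], fingers=0.55)

```text
clock: 31.8
tool_pos: [0.5829, 0.135, -0.0078]
eef_rot: [0.174, 0.985, -0.0, -0.0]
contact_force: [-0.4, -0.3, -0.2]
opening: 0.551
finger_force: 0.0
```

step_arm([
  [[0,0,0],[0,0,0]],
  [[0,0,0],[0,0,0]],
  [[0,0,0],[0,0,0]],
  [[0,0,0],[0,0,0]],
  [[0,0,0],[0,0,0]],
  [[0,0,0],[0,0,0]],
  [[0,0,0],[0,0,0]],
  [[0,0,0],[0,0,0]],
  [[0,0,0],[0,0,0]],
  [[0,0,0],[0,0,0]],
], fingers=0.3, grip_force=35)

```text
clock: 32.8
tool_pos: [0.5833, 0.1351, -0.0067]
eef_rot: [0.174, 0.985, 0.0, 0.0]
contact_force: [-1.2, -0.8, 2.9]
opening: 0.385
finger_force: 35.0
```

```bash
python3 -c "
from h import *
st()"
```

```text
t 32.8 pos [ 0.5833  0.1351 -0.0067] yline 70.0 zax [ 0. -0. -1.] F [-1.2 -0.8  2.9] open 0.385 ff 35.0 q [ 0.04  1.05 -0.63  1.76  0.96  0.67  0.07]
```

step_arm([
  [[0,0,0.6],[0,0,0]],
  [[0,0,1],[0,0,0]],
  [[0,0,1],[0,0,0]],
  [[0,0,1],[0,0,0]],
  [[0,0,1],[0,0,0]],
  [[0,0,1],[0,0,0]],
  [[0,0,1],[0,0,0]],
  [[0,0,1],[0,0,0]],
  [[0,0,1],[0,0,0]],
  [[0,0,0.6],[0,0,0]],
])

```text
clock: 33.8
tool_pos: [0.5835, 0.1353, 0.0862]
eef_rot: [0.174, 0.985, 0.0, 0.0]
contact_force: [0.2, -0.0, -0.5]
opening: 0.382
finger_force: 35.0
```

step_arm([
  [[-0.202,-2.214,0],[0,0,-8.3]],
  [[-0.202,-2.214,0],[0,0,-8.3]],
  [[-0.202,-2.214,0],[0,0,-8.3]],
  [[-0.202,-2.214,0],[0,0,-8.3]],
  [[-0.202,-2.214,0],[0,0,-8.3]],
  [[-0.202,-2.214,0],[0,0,-8.3]],
  [[-0.202,-2.214,0],[0,0,-8.3]],
  [[-0.202,-2.214,0],[0,0,-8.3]],
  [[-0.202,-2.214,0],[0,0,-8.3]],
  [[-0.202,-2.214,0],[0,0,-8.3]],
])

```text
clock: 34.8
tool_pos: [0.5628, -0.0869, 0.0852]
eef_rot: [0.784, 0.62, 0.0, -0.0]
contact_force: [0.8, -0.4, -0.7]
opening: 0.378
finger_force: 35.0
```

step_arm([
  [[-0.202,-2.214,0],[0,0,-8.3]],
  [[-0.202,-2.214,0],[0,0,-8.3]],
  [[-0.202,-2.214,0],[0,0,-8.3]],
  [[-0.202,-2.214,0],[0,0,-8.3]],
  [[-0.202,-2.214,0],[0,0,-8.3]],
  [[-0.202,-2.214,0],[0,0,-8.3]],
  [[0,0,0],[0,0,0]],
  [[0,0,0],[0,0,0]],
  [[0,0,0],[0,0,0]],
  [[0,0,0],[0,0,0]],
])

```text
clock: 35.8
tool_pos: [0.5512, -0.2172, 0.0851]
eef_rot: [0.972, 0.237, 0.0, -0.001]
contact_force: [0.5, 0.6, -0.8]
opening: 0.379
finger_force: 35.0
```

```bash
cat >> m.py <<'E'
def held(col):
    s=st(); t=s['tool_pos']; p,d=snap('scene'); P=cloud('scene',d)
    m=ringmask(p,P,col)&(np.hypot(P[...,0]-t[0],P[...,1]-t[1])<.06)&(P[...,2]>.01); a=np.argwhere(m)
    print(col,m.sum(),P[m].min(0).round(4),P[m].max(0).round(4),'px',a.min(0),a.max(0),'tcp px',proj('scene',t).round(1)); return p
E
python3 -c "
from m import *
held('yellow')"
```

```text
t 35.8 pos [ 0.5512 -0.2172  0.0851] yline -62.6 zax [ 0.     0.001 -1.   ] F [ 0.5  0.6 -0.8] open 0.379 ff 35.0 q [ 0.41  0.83 -0.19  1.77  0.26  0.57 -1.04]
yellow 269 [ 0.5084 -0.248   0.0963] [ 0.5955 -0.1618  0.5063] px [ 24 239] [178 284] tcp px [270.9 179.2]
```

step_arm([
  [[0,-0.13,-0.6],[0,0,0]],
  [[0,0,-0.8],[0,0,0]],
  [[0,0,-0.8],[0,0,0]],
  [[0,0,-0.8],[0,0,0]],
  [[0,0,-0.8],[0,0,0]],
  [[0,0,-0.6],[0,0,0]],
  [[0,0,-0.4],[0,0,0]],
  [[0,0,-0.3],[0,0,0]],
  [[0,0,0],[0,0,0]],
  [[0,0,0],[0,0,0]],
])

```text
clock: 36.85
tool_pos: [0.5514, -0.2202, 0.0342]
eef_rot: [0.972, 0.235, 0.001, 0.0]
contact_force: [1.3, 1.7, -0.0]
opening: 0.383
finger_force: 35.0
```

step_arm([
  [[0,0,-0.2],[0,0,0]],
  [[0,0,-0.2],[0,0,0]],
  [[0,0,-0.2],[0,0,0]],
  [[0,0,-0.2],[0,0,0]],
  [[0,0,-0.1],[0,0,0]],
  [[0,0,0],[0,0,0]],
  [[0,0,0],[0,0,0]],
  [[0,0,0],[0,0,0]],
  [[0,0,0],[0,0,0]],
  [[0,0,0],[0,0,0]],
])

```text
clock: 37.85
tool_pos: [0.5517, -0.2199, 0.025]
eef_rot: [0.972, 0.235, 0.001, -0.0]
contact_force: [4.9, 2.3, -1.5]
opening: 0.383
finger_force: 35.0
```

step_arm([
  [[0.1,0.06,0],[0,0,0]],
  [[0,0,-0.3],[0,0,0]],
  [[0,0,-0.3],[0,0,0]],
  [[0,0,-0.3],[0,0,0]],
  [[0,0,-0.3],[0,0,0]],
  [[0,0,-0.2],[0,0,0]],
  [[0,0,-0.2],[0,0,0]],
  [[0,0,-0.1],[0,0,0]],
  [[0,0,-0.1],[0,0,0]],
  [[0,0,0],[0,0,0]],
])

```text
clock: 38.85
tool_pos: [0.5518, -0.2197, 0.0092]
eef_rot: [0.972, 0.235, 0.0, 0.0]
contact_force: [-0.7, 3.0, 19.5]
opening: 0.381
finger_force: 35.0
```

```bash
python3 -c "
from m import *
st()"
```

```text
t 38.85 pos [ 0.5518 -0.2197  0.0092] yline -62.8 zax [ 0.    -0.001 -1.   ] F [-0.7  3.  19.5] open 0.381 ff 35.0 q [ 0.39  0.95 -0.15  1.79  0.3   0.43 -1.07]
```

step_arm([
  [[0,0,0.05],[0,0,0]],
  [[0,0,0.05],[0,0,0]],
  [[0,0,0],[0,0,0]],
  [[0,0,0],[0,0,0]],
  [[0,0,0],[0,0,0]],
  [[0,0,0],[0,0,0]],
  [[0,0,0],[0,0,0]],
  [[0,0,0],[0,0,0]],
  [[0,0,0],[0,0,0]],
  [[0,0,0],[0,0,0]],
], fingers=0.5)

```text
clock: 39.85
tool_pos: [0.5518, -0.2198, 0.0081]
eef_rot: [0.972, 0.235, 0.0, 0.0]
contact_force: [-0.5, -0.3, 0.2]
opening: 0.503
finger_force: 0.0
```

```bash
python3 -c "
from m import *
p=held('yellow')"
```

```text
t 39.85 pos [ 0.5518 -0.2198  0.0081] yline -62.8 zax [ 0. -0. -1.] F [-0.5 -0.3  0.2] open 0.503 ff 0.0 q [ 0.39  0.95 -0.15  1.79  0.3   0.43 -1.07]
yellow 278 [ 0.5079 -0.2481  0.0181] [ 0.5948 -0.1725  0.528 ] px [ 10 244] [202 287] tcp px [272.2 202.4]
```

step_arm([
  [[0,0,0],[0,0,0]],
  [[0,0,0],[0,0,0]],
  [[0,0,0],[0,0,0]],
  [[0,0,0],[0,0,0]],
  [[0,0,0],[0,0,0]],
  [[0,0,0],[0,0,0]],
  [[0,0,0.4],[0,0,0]],
  [[0,0,0.5],[0,0,0]],
  [[0,0,0.8],[0,0,0]],
  [[0,0,0.8],[0,0,0]],
], fingers=0.3, grip_force=35)

```text
clock: 40.9
tool_pos: [0.5518, -0.2199, 0.0339]
eef_rot: [0.972, 0.235, 0.0, 0.0]
contact_force: [0.2, 0.7, -0.1]
opening: 0.382
finger_force: 35.0
```

step_arm([
  [[0,0,1],[0,0,0]],
  [[0,0,1],[0,0,0]],
  [[0,0,1],[0,0,0]],
  [[0,0,1],[0,0,0]],
  [[0,0,1],[0,0,0]],
  [[0,0,0.1],[0,0,0]],
  [[0,0,0],[0,0,0]],
  [[0,0,0],[0,0,0]],
  [[0,0,0],[0,0,0]],
  [[0,0,0],[0,0,0]],
])

```text
clock: 41.9
tool_pos: [0.5515, -0.2197, 0.0836]
eef_rot: [0.972, 0.235, -0.0, -0.0]
contact_force: [-0.6, 0.2, 0.0]
opening: 0.379
finger_force: 35.0
```

step_arm([
  [[-1.09,-2.02,0],[0,0,-3.5]],
  [[-1.09,-2.02,0],[0,0,-3.5]],
  [[-1.09,-2.02,0],[0,0,-3.5]],
  [[-1.09,-2.02,0],[0,0,-3.5]],
  [[-1.09,-2.02,0],[0,0,-3.5]],
  [[-1.09,-2.02,0],[0,0,-3.5]],
  [[-1.09,-2.02,0],[0,0,-3.5]],
  [[-1.09,-2.02,0],[0,0,-3.5]],
  [[-1.09,-2.02,0],[0,0,-3.5]],
  [[-1.09,-2.02,0],[0,0,-3.5]],
])

```text
clock: 42.9
tool_pos: [0.4422, -0.4224, 0.0837]
eef_rot: [0.998, -0.069, -0.0, -0.0]
contact_force: [0.5, -0.9, -0.4]
opening: 0.38
finger_force: 35.0
```

```bash
python3 -c "
from m import *
p=held('yellow')"
```

```text
t 42.9 pos [ 0.4422 -0.4224  0.0837] yline -97.9 zax [-0.  0. -1.] F [ 0.5 -0.9 -0.4] open 0.38 ff 35.0 q [ 0.74  0.84 -0.09  1.71  0.12  0.59 -1.13]
yellow 159 [ 0.4249 -0.4526  0.0975] [ 0.4962 -0.3645  0.5159] px [  0 246] [141 274] tcp px [270.1 143.2]
```

step_arm([
  [[0,0,-1],[0,0,0]],
  [[0,0,-1.2],[0,0,0]],
  [[0,0,-1.2],[0,0,0]],
  [[0,0,-1.2],[0,0,0]],
  [[0,0,-1.2],[0,0,0]],
  [[0,0,-1.2],[0,0,0]],
  [[0,0,-1],[0,0,0]],
  [[0,0,-0.7],[0,0,0]],
  [[0,0,-0.4],[0,0,0]],
  [[0,0,0],[0,0,0]],
])

```text
clock: 43.95
tool_pos: [0.4428, -0.4218, -0.0072]
eef_rot: [0.998, -0.068, -0.0, 0.0]
contact_force: [0.6, -0.9, -0.8]
opening: 0.379
finger_force: 35.0
```

step_arm([
  [[0,0,0],[0,0,0]],
  [[0,0,0],[0,0,0]],
  [[0,0,0],[0,0,0]],
  [[0,0,0],[0,0,0]],
  [[0,0,0],[0,0,0]],
  [[0,0,1],[0,0,0]],
  [[0,0,2],[0,0,0]],
  [[0,0,3],[0,0,0]],
  [[0,0,3],[0,0,0]],
  [[0,0,2],[0,0,0]],
], fingers=0.5)

```text
clock: 44.95
tool_pos: [0.4435, -0.4225, 0.1059]
eef_rot: [0.998, -0.068, 0.001, 0.001]
contact_force: [-0.4, 0.0, -0.1]
opening: 0.501
finger_force: 0.0
```

```bash
python3 - <<'E'
from m import *
s=st()
p,d=snap('scene'); P=cloud('scene',d)
for c in('pink','yellow'):
    m=ringmask(p,P,c)&(np.hypot(P[...,0]-.475,P[...,1]+.426)<.08)&(P[...,2]<.06); print(c,m.sum(),P[m].min(0).round(4),P[m].max(0).round(4),P[m].mean(0).round(4))
tray(C0)
E
```

```text
t 44.95 pos [ 0.4435 -0.4225  0.1059] yline -97.8 zax [ 0.002 -0.002 -1.   ] F [-0.4  0.  -0.1] open 0.501 ff 0.0 q [ 0.74  0.81 -0.09  1.7   0.11  0.63 -1.13]
pink 48 [ 0.4681 -0.5038  0.0014] [ 0.5263 -0.4107  0.0382] [ 0.5039 -0.4427  0.027 ]
yellow 121 [ 0.4271 -0.4871  0.0039] [ 0.4631 -0.399   0.0385] [ 0.448  -0.4165  0.0256]
pink fail index -1 is out of bounds for axis 0 with size 0
black [0.6673 0.1353 0.0382]
yellow fail index -1 is out of bounds for axis 0 with size 0
blue [ 0.5816 -0.0168  0.038 ]
```

step_arm([
  [[0.768,2.253,0],[0,0,8.1]],
  [[0.768,2.253,0],[0,0,8.1]],
  [[0.768,2.253,0],[0,0,8.1]],
  [[0.768,2.253,0],[0,0,8.1]],
  [[0.768,2.253,0],[0,0,8.1]],
  [[0.768,2.253,0],[0,0,8.1]],
  [[0.768,2.253,0],[0,0,8.1]],
  [[0.768,2.253,0],[0,0,8.1]],
  [[0.768,2.253,0],[0,0,8.1]],
  [[0.768,2.253,0],[0,0,8.1]],
])

```text
clock: 46.05
tool_pos: [0.5193, -0.1955, 0.1025]
eef_rot: [0.801, 0.599, -0.0, -0.0]
contact_force: [0.2, -0.3, 0.0]
opening: 0.5
finger_force: 0.0
```

step_arm([
  [[0.768,2.253,0],[0,0,8.1]],
  [[0.768,2.253,0],[0,0,8.1]],
  [[0.768,2.253,0],[0,0,8.1]],
  [[0.768,2.253,0],[0,0,8.1]],
  [[0.768,2.253,0],[0,0,8.1]],
  [[0.768,2.253,0],[0,0,8.1]],
  [[0.768,2.253,0],[0,0,8.1]],
  [[0.768,2.253,0],[0,0,8.1]],
  [[0,0,0],[0,0,0]],
  [[0,0,0],[0,0,0]],
])

```text
clock: 47.05
tool_pos: [0.5803, -0.0167, 0.1024]
eef_rot: [0.359, 0.933, -0.001, -0.001]
contact_force: [-0.8, -0.5, -0.8]
opening: 0.503
finger_force: 0.0
```

step_arm([
  [[0,0,-1],[0,0,0]],
  [[0,0,-1],[0,0,0]],
  [[0,0,-1],[0,0,0]],
  [[0,0,0],[0,0,0]],
  [[0,0,0],[0,0,0]],
  [[0,0,0],[0,0,0]],
  [[0,0,0],[0,0,0]],
  [[0,0,0],[0,0,0]],
  [[0,0,0],[0,0,0]],
  [[0,0,0],[0,0,0]],
])

```text
clock: 48.05
tool_pos: [0.5811, -0.0163, 0.0732]
eef_rot: [0.358, 0.934, 0.0, 0.0]
contact_force: [-0.2, -0.2, 1.1]
opening: 0.5
finger_force: 0.0
```

```bash
python3 -c "
from m import *
p=held('blue')"
```

```text
t 48.05 pos [ 0.5811 -0.0163  0.0732] yline 48.0 zax [ 0.  0. -1.] F [-0.2 -0.2  1.1] open 0.5 ff 0.0 q [ 0.32  0.91 -0.66  1.8   0.81  0.73  0.04]
blue 235 [ 0.53   -0.0597  0.0104] [0.6152 0.019  0.4185] px [ 81 287] [245 316] tcp px [299.7 219.9]
```

Descend 8.0 cm, grip, lift, turn and travel to the gauge.

step_arm([
  [[0.06,-0.05,0],[0,0,0]],
  [[0,0,-1],[0,0,0]],
  [[0,0,-1],[0,0,0]],
  [[0,0,-1],[0,0,0]],
  [[0,0,-1],[0,0,0]],
  [[0,0,-1],[0,0,0]],
  [[0,0,-1],[0,0,0]],
  [[0,0,-1],[0,0,0]],
  [[0,0,-0.6],[0,0,0]],
  [[0,0,-0.4],[0,0,0]],
])

```text
clock: 49.1
tool_pos: [0.5815, -0.0168, -0.0077]
eef_rot: [0.358, 0.934, -0.0, -0.0]
contact_force: [-0.8, -0.2, -1.1]
opening: 0.497
finger_force: 0.0
```

step_arm([
  [[0,0,0],[0,0,0]],
  [[0,0,0],[0,0,0]],
  [[0,0,0],[0,0,0]],
  [[0,0,0],[0,0,0]],
  [[0,0,0],[0,0,0]],
  [[0,0,0],[0,0,0]],
  [[0,0,0],[0,0,0]],
  [[0,0,0],[0,0,0]],
  [[0,0,0],[0,0,0]],
  [[0,0,0],[0,0,0]],
], fingers=0.3, grip_force=35)

```text
clock: 50.1
tool_pos: [0.5817, -0.0168, -0.007]
eef_rot: [0.358, 0.934, 0.0, -0.0]
contact_force: [-0.4, -0.1, -0.5]
opening: 0.378
finger_force: 35.0
```

```bash
python3 -c "
from m import *
st()"
```

```text
t 50.1 pos [ 0.5817 -0.0168 -0.007 ] yline 48.0 zax [ 0.  0. -1.] F [-0.4 -0.1 -0.5] open 0.378 ff 35.0 q [ 0.26  1.02 -0.56  1.81  0.94  0.59 -0.06]
```

step_arm([
  [[0,0,0.6],[0,0,0]],
  [[0,0,1],[0,0,0]],
  [[0,0,1],[0,0,0]],
  [[0,0,1],[0,0,0]],
  [[0,0,1],[0,0,0]],
  [[0,0,1],[0,0,0]],
  [[0,0,1],[0,0,0]],
  [[0,0,1],[0,0,0]],
  [[0,0,1],[0,0,0]],
  [[0,0,0.6],[0,0,0]],
])

```text
clock: 51.1
tool_pos: [0.582, -0.0167, 0.0862]
eef_rot: [0.358, 0.934, 0.0, 0.0]
contact_force: [0.4, 0.5, -0.8]
opening: 0.379
finger_force: 35.0
```

step_arm([
  [[-0.215,-1.449,0],[0,0,-7.914]],
  [[-0.215,-1.449,0],[0,0,-7.914]],
  [[-0.215,-1.449,0],[0,0,-7.914]],
  [[-0.215,-1.449,0],[0,0,-7.914]],
  [[-0.215,-1.449,0],[0,0,-7.914]],
  [[-0.215,-1.449,0],[0,0,-7.914]],
  [[-0.215,-1.449,0],[0,0,-7.914]],
  [[-0.215,-1.449,0],[0,0,-7.914]],
  [[-0.215,-1.449,0],[0,0,-7.914]],
  [[-0.215,-1.449,0],[0,0,-7.914]],
])

```text
clock: 52.1
tool_pos: [0.56, -0.162, 0.0851]
eef_rot: [0.872, 0.489, 0.0, -0.0]
contact_force: [-0.7, -1.2, -0.7]
opening: 0.383
finger_force: 35.0
```

step_arm([
  [[-0.215,-1.449,0],[0,0,-7.914]],
  [[-0.215,-1.449,0],[0,0,-7.914]],
  [[-0.215,-1.449,0],[0,0,-7.914]],
  [[-0.215,-1.449,0],[0,0,-7.914]],
  [[0,0,0],[0,0,0]],
  [[0,0,0],[0,0,0]],
  [[0,0,0],[0,0,0]],
  [[0,0,-1],[0,0,0]],
  [[0,0,-1],[0,0,0]],
  [[0,0,0],[0,0,0]],
])

```text
clock: 53.1
tool_pos: [0.5502, -0.2188, 0.0631]
eef_rot: [0.972, 0.236, -0.002, -0.001]
contact_force: [-0.6, 0.6, -0.4]
opening: 0.382
finger_force: 35.0
```

```bash
python3 -c "
from m import *
p=held('blue'); cv2.imwrite('pics/s6.png',cv2.resize(p[150:230,230:310],None,fx=7,fy=7,interpolation=2)[:,:,::-1])"
```

```text
t 53.1 pos [ 0.5502 -0.2188  0.0631] yline -62.7 zax [-0.003  0.001 -1.   ] F [-0.6  0.6 -0.4] open 0.382 ff 35.0 q [ 0.41  0.86 -0.2   1.78  0.3   0.54 -1.07]
blue 202 [ 0.5285 -0.2518  0.0778] [ 0.5929 -0.1683  0.4286] px [ 59 248] [186 280] tcp px [271.5 185.7]
```

View pics/s6.png

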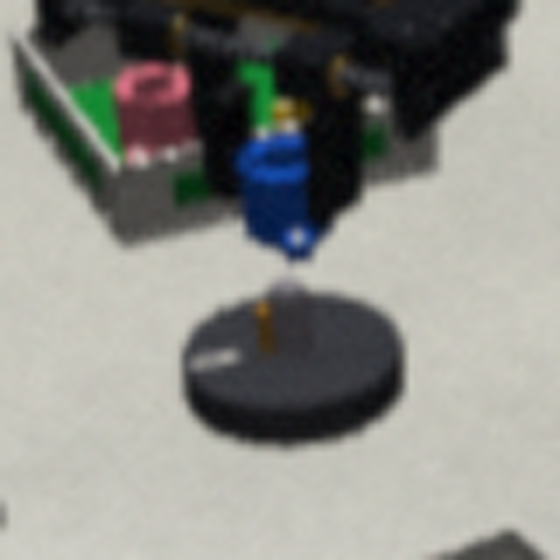

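```bash
python3 - <<'E'
from m import *
s=st(); t=s['tool_pos']
p,d=snap('scene'); P=cloud('scene',d)
m=ringmask(p,P,'blue')&(np.hypot(P[...,0]-t[0],P[...,1]-t[1])<.05)&(P[...,2]>.055)&(P[...,2]<.14)
a=np.argwhere(m); print(m.sum(),P[m].min(0).round(4),P[m].max(0).round(4),P[m].mean(0).round(4),a.min(0),a.max(0))
for v in range(a.min(0)[0],a.max(0)[0]+1):
    c=a[a[:,0]==v][:,1]; print(v,c.min(),c.max(),'z',P[v,c][:,2].min().round(3),P[v,c][:,2].max().round(3))
for z in(.074,.106): print(z,proj('scene',[t[0],t[1],z]))
E
```

```text
t 53.15 pos [ 0.5506 -0.2191  0.0638] yline -62.8 zax [-0.002  0.001 -1.   ] F [-0.1 -0.1 -0.1] open 0.38 ff 35.0 q [ 0.41  0.86 -0.2   1.78  0.3   0.54 -1.07]
163 [ 0.5394 -0.2422  0.078 ] [ 0.5739 -0.1862  0.1385] [ 0.5585 -0.2137  0.0987] [161 258] [185 278]
161 258 258 z 0.138 0.138Traceback (most recent call last):
  File "<stdin>", line 7, in <module>
    return umr_minimum(a, axis, None, out, keepdims, initial, where)
ValueError: zero-size array to reduction operation minimum which has no identity
```

```bash
python3 - <<'E'
from m import *
s=r.get_state(); t=s['tool_pos']
p,d=snap('scene'); P=cloud('scene',d)
m=ringmask(p,P,'blue')&(np.hypot(P[...,0]-t[0],P[...,1]-t[1])<.05)&(P[...,2]>.055)&(P[...,2]<.14)
a=np.argwhere(m)
for v in range(166,187):
    c=a[a[:,0]==v][:,1]
    if len(c): print(v,c.min(),c.max(),P[v,c][:,2].min().round(3),P[v,c][:,2].max().round(3),end=' | ')
M=Ro.from_quat(s['eef_rot']).as_matrix()
for z in(.074,.09,.106): print(z,proj('scene',[t[0],t[1],z]).round(1),'edges',[round(proj('scene',[t[0]+k*.83*.0176,t[1]-k*.556*.0176,z])[0],1) for k in(1,-1)])
# blue tab pixel -> white-line spot; top-view bore
print('fingers inner x px',[proj('scene',t+M[:,1]*o*.0167+M[:,0]*w-M[:,2]*.02).round(1) for o in(-1,1) for w in(-.009,.009)])
E
```

```text
166 279 279 0.137 0.137 | 168 279 279 0.13 0.13 | 169 264 273 0.109 0.126 | 170 263 273 0.105 0.123 | 171 262 273 0.104 0.121 | 172 262 273 0.1 0.119 | 173 261 274 0.096 0.114 | 174 263 274 0.095 0.112 | 175 263 273 0.097 0.109 | 176 263 273 0.094 0.105 | 177 263 273 0.09 0.104 | 178 264 276 0.091 0.102 | 179 264 273 0.086 0.097 | 180 265 274 0.087 0.094 | 181 265 274 0.084 0.091 | 182 265 275 0.08 0.089 | 183 266 274 0.08 0.084 | 184 269 273 0.08 0.085 | 185 271 273 0.08 0.082 | 0.074 [270.8 182.3] edges [np.float64(264.5), np.float64(277.2)]
0.09 [270.4 177.3] edges [np.float64(264.0), np.float64(276.8)]
0.106 [270.  172.2] edges [np.float64(263.6), np.float64(276.4)]
fingers inner x px [array([277.4, 179.1]), array([273.8, 182. ]), array([267.4, 176.3]), array([263.7, 179.2])]
```

```bash
cat >> m.py <<'E'
def axis(col,zlo,zhi,n=3):
    """axis direction of the held ring from depth along silhouette columns (scene)"""
    s=r.get_state(); t=s['tool_pos']; D=[]
    for i in range(n):
        p,d=snap('scene'); P=cloud('scene',d)
        m=ringmask(p,P,col)&(np.hypot(P[...,0]-t[0],P[...,1]-t[1])<.05)&(P[...,2]>zlo)&(P[...,2]<zhi); D.append((m,P))
    for u in np.unique(np.argwhere(D[0][0])[:,1]):
        X=np.array([np.median([P[v,u] for m,P in D],0) for v in np.argwhere(D[0][0][:,u])[:,0]])
        if len(X)>5: print(u,len(X),' '.join(str(x.round(3)) for x in X[::2]))
E
python3 - <<'E'
from m import *
axis('blue',.06,.14)
E
```

```text
263 7 [ 0.566 -0.231  0.112] [ 0.566 -0.231  0.106] [ 0.568 -0.23   0.101] [ 0.57  -0.227  0.097]
264 12 [ 0.56  -0.237  0.111] [ 0.562 -0.234  0.107] [ 0.568 -0.222  0.108] [ 0.571 -0.218  0.104] [ 0.571 -0.218  0.098] [ 0.57  -0.221  0.09 ]
265 14 [ 0.557 -0.237  0.11 ] [ 0.56  -0.231  0.107] [ 0.562 -0.229  0.103] [ 0.568 -0.216  0.104] [ 0.57  -0.214  0.1  ] [ 0.569 -0.217  0.092] [ 0.57  -0.216  0.086]
266 14 [ 0.555 -0.234  0.108] [ 0.56  -0.226  0.106] [ 0.566 -0.214  0.108] [ 0.568 -0.211  0.104] [ 0.567 -0.215  0.095] [ 0.568 -0.213  0.09 ] [ 0.569 -0.213  0.084]
267 14 [ 0.552 -0.235  0.106] [ 0.557 -0.226  0.106] [ 0.564 -0.212  0.108] [ 0.566 -0.21   0.103] [ 0.567 -0.208  0.098] [ 0.567 -0.209  0.092] [ 0.566 -0.212  0.084]
268 14 [ 0.55  -0.233  0.107] [ 0.552 -0.231  0.102] [ 0.561 -0.212  0.107] [ 0.565 -0.206  0.105] [ 0.565 -0.206  0.098] [ 0.565 -0.207  0.092] [ 0.565 -0.208  0.085]
269 15 [ 0.548 -0.231  0.107] [ 0.549 -0.229  0.101] [ 0.559 -0.209  0.108] [ 0.562 -0.205  0.104] [ 0.563 -0.205  0.098] [ 0.563 -0.206  0.092] [ 0.564 -0.204  0.087] [ 0.563 -0.208  0.078]
270 16 [ 0.542 -0.236  0.106] [ 0.546 -0.23   0.103] [ 0.546 -0.229  0.098] [ 0.56  -0.203  0.108] [ 0.56  -0.205  0.101] [ 0.561 -0.203  0.095] [ 0.56  -0.207  0.087] [ 0.561 -0.205  0.082]
271 14 [ 0.54  -0.234  0.106] [ 0.543 -0.229  0.103] [ 0.545 -0.227  0.098] [ 0.557 -0.202  0.107] [ 0.557 -0.203  0.101] [ 0.558 -0.203  0.094] [ 0.558 -0.204  0.088]
272 14 [ 0.542 -0.224  0.108] [ 0.542 -0.225  0.101] [ 0.553 -0.204  0.108] [ 0.556 -0.2    0.105] [ 0.555 -0.203  0.097] [ 0.555 -0.203  0.091] [ 0.555 -0.204  0.084]
273 16 [ 0.552 -0.198  0.126] [ 0.551 -0.2    0.119] [ 0.553 -0.198  0.114] [ 0.554 -0.198  0.108] [ 0.554 -0.198  0.102] [ 0.553 -0.2    0.094] [ 0.554 -0.2    0.089] [ 0.556 -0.197  0.084]
274 6 [ 0.551 -0.194  0.124] [ 0.553 -0.196  0.093] [ 0.549 -0.203  0.082]
```

step_arm([
  [[0.07,-0.03,-0.6],[0,0,0]],
  [[0,0,-0.6],[0,0,0]],
  [[0,0,-0.6],[0,0,0]],
  [[0,0,-0.6],[0,0,0]],
  [[0,0,-0.3],[0,0,0]],
  [[0,0,-0.2],[0,0,0]],
  [[0,0,-0.2],[0,0,0]],
  [[0,0,0],[0,0,0]],
  [[0,0,0],[0,0,0]],
  [[0,0,0],[0,0,0]],
])

```text
clock: 54.4
tool_pos: [0.5524, -0.22, 0.0343]
eef_rot: [0.972, 0.235, 0.0, 0.0]
contact_force: [0.7, -0.5, 0.1]
opening: 0.38
finger_force: 35.0
```

step_arm([
  [[0,0,-0.2],[0,0,0]],
  [[0,0,-0.2],[0,0,0]],
  [[0,0,-0.2],[0,0,0]],
  [[0,0,-0.1],[0,0,0]],
  [[0,0,-0.1],[0,0,0]],
  [[0,0,0],[0,0,0]],
  [[0,0,0],[0,0,0]],
  [[0,0,0],[0,0,0]],
  [[0,0,0],[0,0,0]],
  [[0,0,0],[0,0,0]],
])

```text
clock: 55.4
tool_pos: [0.5523, -0.2198, 0.026]
eef_rot: [0.972, 0.235, 0.0, -0.0]
contact_force: [-0.6, 0.5, -1.2]
opening: 0.379
finger_force: 35.0
```

Free of side force. Now down to home.

step_arm([
  [[0,0,-0.3],[0,0,0]],
  [[0,0,-0.3],[0,0,0]],
  [[0,0,-0.3],[0,0,0]],
  [[0,0,-0.3],[0,0,0]],
  [[0,0,-0.2],[0,0,0]],
  [[0,0,-0.2],[0,0,0]],
  [[0,0,-0.1],[0,0,0]],
  [[0,0,-0.1],[0,0,0]],
  [[0,0,0],[0,0,0]],
  [[0,0,0],[0,0,0]],
])

```text
clock: 56.4
tool_pos: [0.5524, -0.2197, 0.0089]
eef_rot: [0.972, 0.235, 0.0, 0.0]
contact_force: [-0.9, 1.6, 7.4]
opening: 0.382
finger_force: 35.0
```

```bash
python3 -c "
from m import *
st()"
```

```text
t 56.4 pos [ 0.5524 -0.2197  0.0089] yline -62.8 zax [ 0. -0. -1.] F [-0.9  1.6  7.4] open 0.382 ff 35.0 q [ 0.39  0.95 -0.16  1.79  0.32  0.43 -1.09]
```

step_arm([
  [[0,0,0.05],[0,0,0]],
  [[0,0,0],[0,0,0]],
  [[0,0,0],[0,0,0]],
  [[0,0,0],[0,0,0]],
  [[0,0,0],[0,0,0]],
  [[0,0,0],[0,0,0]],
  [[0,0,0],[0,0,0]],
  [[0,0,0],[0,0,0]],
  [[0,0,0],[0,0,0]],
  [[0,0,0],[0,0,0]],
], fingers=0.5)

```text
clock: 57.4
tool_pos: [0.5523, -0.2199, 0.0085]
eef_rot: [0.972, 0.235, 0.0, 0.0]
contact_force: [0.0, 0.4, 0.3]
opening: 0.502
finger_force: 0.0
```

step_arm([
  [[0,0,0],[0,0,0]],
  [[0,0,0],[0,0,0]],
  [[0,0,0],[0,0,0]],
  [[0,0,0],[0,0,0]],
  [[0,0,0],[0,0,0]],
  [[0,0,0],[0,0,0]],
  [[0,0,0.4],[0,0,0]],
  [[0,0,0.5],[0,0,0]],
  [[0,0,0.8],[0,0,0]],
  [[0,0,0.8],[0,0,0]],
], fingers=0.3, grip_force=35)

```text
clock: 58.4
tool_pos: [0.5523, -0.22, 0.0344]
eef_rot: [0.972, 0.235, 0.0, 0.0]
contact_force: [-0.8, 0.7, 0.2]
opening: 0.381
finger_force: 35.0
```

step_arm([
  [[0,0,1],[0,0,0]],
  [[0,0,1],[0,0,0]],
  [[0,0,1],[0,0,0]],
  [[0,0,1],[0,0,0]],
  [[0,0,1],[0,0,0]],
  [[0,0,1],[0,0,0]],
  [[0,0,1],[0,0,0]],
  [[0,0,1],[0,0,0]],
  [[0,0,1],[0,0,0]],
  [[0,0,0.1],[0,0,0]],
])

```text
clock: 59.4
tool_pos: [0.5532, -0.2202, 0.126]
eef_rot: [0.972, 0.235, 0.001, 0.001]
contact_force: [-0.2, -0.2, -1.1]
opening: 0.383
finger_force: 35.0
```

```bash
python3 -c "
from m import *
p=held('blue'); tray({'black':C0['black']})"
```

```text
t 59.4 pos [ 0.5532 -0.2202  0.126 ] yline -62.8 zax [ 0.002 -0.001 -1.   ] F [-0.2 -0.2 -1.1] open 0.383 ff 35.0 q [ 0.43  0.77 -0.23  1.74  0.27  0.66 -1.04]
blue 204 [ 0.5239 -0.2417  0.1406] [ 0.594  -0.1671  0.475 ] px [ 38 247] [165 280] tcp px [268.6 165.9]
black [0.6677 0.1352 0.0375]
```

step_arm([
  [[-0.307,3.26,0],[0,0,3.14]],
  [[-0.307,3.26,0],[0,0,3.14]],
  [[-0.307,3.26,0],[0,0,3.14]],
  [[-0.307,3.26,0],[0,0,3.14]],
  [[-0.307,3.26,0],[0,0,3.14]],
  [[-0.307,3.26,0],[0,0,3.14]],
  [[-0.307,3.26,0],[0,0,3.14]],
  [[-0.307,3.26,0],[0,0,3.14]],
  [[-0.307,3.26,0],[0,0,3.14]],
  [[-0.307,3.26,0],[0,0,3.14]],
])

```text
clock: 60.5
tool_pos: [0.5209, 0.1072, 0.124]
eef_rot: [0.872, 0.49, -0.001, -0.0]
contact_force: [-0.3, 0.7, -0.2]
opening: 0.376
finger_force: 35.0
```

step_arm([
  [[-0.307,3.26,0],[0,0,3.14]],
  [[-0.307,3.26,0],[0,0,3.14]],
  [[-0.307,3.26,0],[0,0,3.14]],
  [[-0.307,3.26,0],[0,0,3.14]],
  [[-0.307,3.26,0],[0,0,3.14]],
  [[-0.307,3.26,0],[0,0,3.14]],
  [[-0.307,3.26,0],[0,0,3.14]],
  [[-0.307,3.26,0],[0,0,3.14]],
  [[-0.307,3.26,0],[0,0,3.14]],
  [[-0.307,3.26,0],[0,0,3.14]],
])

```text
clock: 61.5
tool_pos: [0.4903, 0.4329, 0.1237]
eef_rot: [0.706, 0.708, -0.001, 0.0]
contact_force: [1.1, 0.7, -1.0]
opening: 0.385
finger_force: 35.0
```

```bash
python3 -c "
from m import *
p=held('blue')"
```

```text
t 61.5 pos [0.4903 0.4329 0.1237] yline 0.1 zax [-0.001 -0.001 -1.   ] F [ 1.1  0.7 -1. ] open 0.385 ff 35.0 q [-0.58  0.86 -0.42  1.54  0.43  0.83 -1.15]
blue 393 [0.4477 0.4069 0.1354] [0.539  0.4724 0.4987] px [105 455] [293 503] tcp px [464.9 292.9]
```

step_arm([
  [[0,0,-1.7],[0,0,0]],
  [[0,0,-1.7],[0,0,0]],
  [[0,0,-1.7],[0,0,0]],
  [[0,0,-1.7],[0,0,0]],
  [[0,0,-1.7],[0,0,0]],
  [[0,0,-1.7],[0,0,0]],
  [[0,0,-1.2],[0,0,0]],
  [[0,0,-1],[0,0,0]],
  [[0,0,-0.7],[0,0,0]],
  [[0,0,0],[0,0,0]],
])

```text
clock: 62.55
tool_pos: [0.4909, 0.4323, -0.0068]
eef_rot: [0.707, 0.707, 0.0, 0.0]
contact_force: [-0.2, 0.0, -1.6]
opening: 0.385
finger_force: 35.0
```

step_arm([
  [[0,0,0],[0,0,0]],
  [[0,0,0],[0,0,0]],
  [[0,0,0],[0,0,0]],
  [[0,0,0],[0,0,0]],
  [[0,0,0],[0,0,0]],
  [[0,0,1],[0,0,0]],
  [[0,0,2],[0,0,0]],
  [[0,0,3],[0,0,0]],
  [[0,0,3],[0,0,0]],
  [[0,0,2],[0,0,0]],
], fingers=0.5)

```text
clock: 63.55
tool_pos: [0.4915, 0.433, 0.1066]
eef_rot: [0.707, 0.707, 0.002, -0.0]
contact_force: [0.3, 0.2, 0.2]
opening: 0.502
finger_force: 0.0
```

```bash
python3 - <<'E'
from m import *
s=st()
p,d=snap('scene'); P=cloud('scene',d)
m=ringmask(p,P,'blue')&(np.hypot(P[...,0]-.49,P[...,1]-.42)<.06)&(P[...,2]<.06); print(m.sum(),P[m].min(0).round(4),P[m].max(0).round(4),P[m].mean(0).round(4))
p,d=tray({'black':C0['black']}); cv2.imwrite('pics/t7.png',p[:,:,::-1])
E
```

```text
t 63.55 pos [0.4915 0.433  0.1066] yline -0.0 zax [ 0.002  0.002 -1.   ] F [0.3 0.2 0.2] open 0.502 ff 0.0 q [-0.58  0.88 -0.41  1.55  0.44  0.8  -1.17]
355 [0.4714 0.3952 0.0053] [0.5114 0.4519 0.0395] [0.496  0.435  0.0269]
black [0.6673 0.1352 0.0382]
```

step_arm([
  [[1.76,-2.98,0],[0,0,-7.5]],
  [[1.76,-2.98,0],[0,0,-7.5]],
  [[1.76,-2.98,0],[0,0,-7.5]],
  [[1.76,-2.98,0],[0,0,-7.5]],
  [[1.76,-2.98,0],[0,0,-7.5]],
  [[1.76,-2.98,0],[0,0,-7.5]],
  [[1.76,-2.98,0],[0,0,-7.5]],
  [[1.76,-2.98,0],[0,0,-7.5]],
  [[1.76,-2.98,0],[0,0,-7.5]],
  [[1.76,-2.98,0],[0,0,-7.5]],
])

```text
clock: 64.65
tool_pos: [0.6668, 0.1326, 0.1028]
eef_rot: [0.992, 0.128, -0.001, 0.0]
contact_force: [0.5, 0.4, -0.6]
opening: 0.502
finger_force: 0.0
```

step_arm([
  [[0,0,-1],[0,0,0]],
  [[0,0,-1],[0,0,0]],
  [[0,0,-1],[0,0,0]],
  [[0,0,-0.5],[0,0,0]],
  [[0,0,0],[0,0,0]],
  [[0,0,0],[0,0,0]],
  [[0,0,0],[0,0,0]],
  [[0,0,0],[0,0,0]],
  [[0,0,0],[0,0,0]],
  [[0,0,0],[0,0,0]],
])

```text
clock: 65.65
tool_pos: [0.667, 0.134, 0.0688]
eef_rot: [0.991, 0.13, 0.0, 0.0]
contact_force: [0.2, -0.3, -0.0]
opening: 0.5
finger_force: 0.0
```

```bash
python3 - <<'E'
from m import *
st(); p,d=snap('scene'); cv2.imwrite('pics/s8.png',cv2.resize(p[230:330,250:390],None,fx=5,fy=5,interpolation=2)[:,:,::-1])
E
```

```text
t 65.65 pos [0.667  0.134  0.0688] yline -75.0 zax [ 0.  0. -1.] F [ 0.2 -0.3 -0. ] open 0.5 ff 0.0 q [-0.21  0.94 -0.11  1.49  0.13  0.72 -1.68]
```

View pics/s8.png

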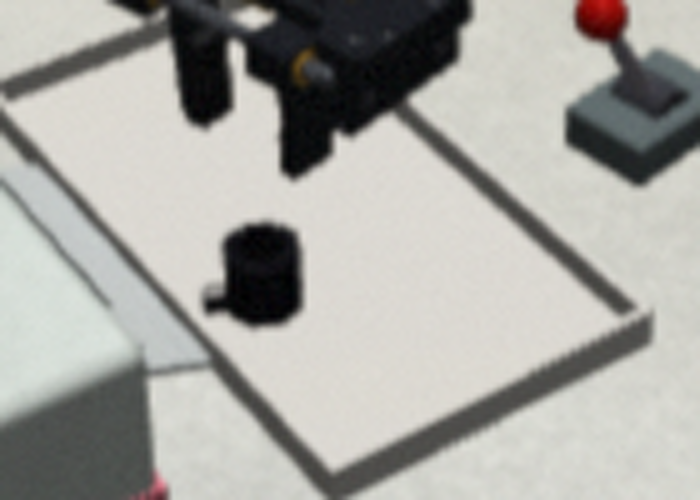

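The black ring stands undisturbed at crop (262,275), below the open fingers. Descend and grip.

step_arm([
  [[0.04,0.12,0],[0,0,0]],
  [[0,0,-1],[0,0,0]],
  [[0,0,-1],[0,0,0]],
  [[0,0,-1],[0,0,0]],
  [[0,0,-1],[0,0,0]],
  [[0,0,-1],[0,0,0]],
  [[0,0,-1],[0,0,0]],
  [[0,0,-0.7],[0,0,0]],
  [[0,0,-0.5],[0,0,0]],
  [[0,0,-0.38],[0,0,0]],
])

```text
clock: 66.7
tool_pos: [0.6673, 0.1353, -0.0077]
eef_rot: [0.991, 0.13, -0.0, 0.0]
contact_force: [-0.3, -0.3, 0.1]
opening: 0.503
finger_force: 0.0
```

step_arm([
  [[0,0,0],[0,0,0]],
  [[0,0,0],[0,0,0]],
  [[0,0,0],[0,0,0]],
  [[0,0,0],[0,0,0]],
  [[0,0,0],[0,0,0]],
  [[0,0,0],[0,0,0]],
  [[0,0,0],[0,0,0]],
  [[0,0,0],[0,0,0]],
  [[0,0,0],[0,0,0]],
  [[0,0,0],[0,0,0]],
], fingers=0.3, grip_force=35)

```text
clock: 67.7
tool_pos: [0.6672, 0.1353, -0.0073]
eef_rot: [0.991, 0.13, -0.0, 0.0]
contact_force: [0.2, 1.1, -0.6]
opening: 0.382
finger_force: 35.0
```

```bash
python3 -c "
from m import *
st()"
```

```text
t 67.7 pos [ 0.6672  0.1353 -0.0073] yline -75.0 zax [-0. -0. -1.] F [ 0.2  1.1 -0.6] open 0.382 ff 35.0 q [-0.22  1.05 -0.09  1.5   0.15  0.6  -1.7 ]
```

step_arm([
  [[0,0,0.6],[0,0,0]],
  [[0,0,1],[0,0,0]],
  [[0,0,1],[0,0,0]],
  [[0,0,1],[0,0,0]],
  [[0,0,1],[0,0,0]],
  [[0,0,1],[0,0,0]],
  [[0,0,1],[0,0,0]],
  [[0,0,1],[0,0,0]],
  [[0,0,1],[0,0,0]],
  [[0,0,0.6],[0,0,0]],
])

```text
clock: 68.7
tool_pos: [0.6677, 0.1354, 0.086]
eef_rot: [0.991, 0.13, 0.001, -0.0]
contact_force: [0.2, 0.3, -1.2]
opening: 0.381
finger_force: 35.0
```

step_arm([
  [[-0.829,-2.534,0],[0,0,7.3]],
  [[-0.829,-2.534,0],[0,0,7.3]],
  [[-0.829,-2.534,0],[0,0,7.3]],
  [[-0.829,-2.534,0],[0,0,7.3]],
  [[-0.829,-2.534,0],[0,0,7.3]],
  [[-0.829,-2.534,0],[0,0,7.3]],
  [[-0.829,-2.534,0],[0,0,7.3]],
  [[-0.829,-2.534,0],[0,0,7.3]],
  [[-0.829,-2.534,0],[0,0,7.3]],
  [[-0.829,-2.534,0],[0,0,7.3]],
])

```text
clock: 69.7
tool_pos: [0.584, -0.1195, 0.0849]
eef_rot: [0.718, 0.696, -0.0, 0.0]
contact_force: [0.1, -0.8, -0.7]
opening: 0.381
finger_force: 35.0
```

step_arm([
  [[-0.829,-2.534,0],[0,0,7.3]],
  [[-0.829,-2.534,0],[0,0,7.3]],
  [[-0.829,-2.534,0],[0,0,7.3]],
  [[-0.829,-2.534,0],[0,0,7.3]],
  [[0,0,0],[0,0,0]],
  [[0,0,-1],[0,0,0]],
  [[0,0,-1],[0,0,0]],
  [[0,0,0],[0,0,0]],
  [[0,0,0],[0,0,0]],
  [[0,0,0],[0,0,0]],
])

```text
clock: 70.7
tool_pos: [0.5517, -0.2186, 0.0649]
eef_rot: [0.521, 0.854, 0.0, 0.0]
contact_force: [0.5, 0.2, -0.1]
opening: 0.382
finger_force: 35.0
```

```bash
python3 -c "
from m import *
st(); p,d=snap('scene'); cv2.imwrite('pics/s9.png',cv2.resize(p[150:230,230:310],None,fx=7,fy=7,interpolation=2)[:,:,::-1])"
```

```text
t 70.7 pos [ 0.5517 -0.2186  0.0649] yline 27.3 zax [ 0.  0. -1.] F [ 0.5  0.2 -0.1] open 0.382 ff 35.0 q [ 0.64  0.92 -0.61  1.76  0.77  0.71  0.08]
```

View pics/s9.png

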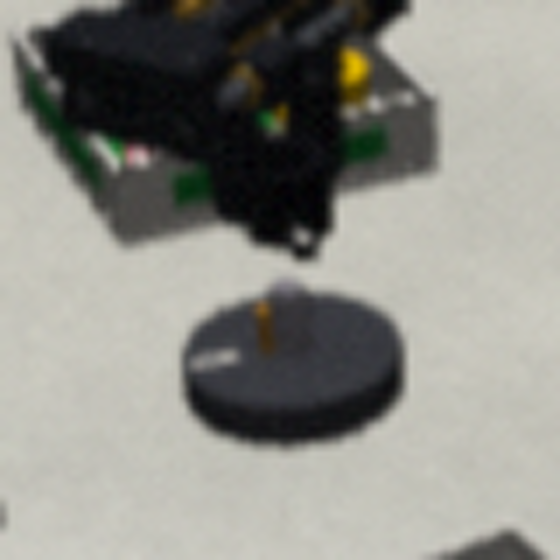

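The black ring's tab (crop 305,240) points the way blue's did when it seated. Lower it.

step_arm([
  [[0,-0.04,-0.6],[0,0,0]],
  [[0,0,-0.6],[0,0,0]],
  [[0,0,-0.6],[0,0,0]],
  [[0,0,-0.6],[0,0,0]],
  [[0,0,-0.3],[0,0,0]],
  [[0,0,-0.2],[0,0,0]],
  [[0,0,-0.2],[0,0,0]],
  [[0,0,0],[0,0,0]],
  [[0,0,0],[0,0,0]],
  [[0,0,0],[0,0,0]],
])

```text
clock: 71.75
tool_pos: [0.5516, -0.2202, 0.034]
eef_rot: [0.521, 0.853, 0.0, 0.0]
contact_force: [1.1, -1.7, -1.0]
opening: 0.383
finger_force: 35.0
```

step_arm([
  [[0,0,-0.2],[0,0,0]],
  [[0,0,-0.2],[0,0,0]],
  [[0,0,-0.2],[0,0,0]],
  [[0,0,-0.1],[0,0,0]],
  [[0,0,-0.1],[0,0,0]],
  [[0,0,0],[0,0,0]],
  [[0,0,0],[0,0,0]],
  [[0,0,0],[0,0,0]],
  [[0,0,0],[0,0,0]],
  [[0,0,0],[0,0,0]],
])

```text
clock: 72.75
tool_pos: [0.552, -0.2206, 0.0259]
eef_rot: [0.521, 0.853, 0.0, 0.001]
contact_force: [3.2, -3.9, 1.6]
opening: 0.382
finger_force: 35.0
```

step_arm([
  [[0.05,-0.06,0],[0,0,0]],
  [[0,0,-0.2],[0,0,0]],
  [[0,0,-0.2],[0,0,0]],
  [[0,0,-0.2],[0,0,0]],
  [[0,0,-0.2],[0,0,0]],
  [[0,0,0],[0,0,0]],
  [[0,0,0],[0,0,0]],
  [[0,0,0],[0,0,0]],
  [[0,0,0],[0,0,0]],
  [[0,0,0],[0,0,0]],
])

```text
clock: 73.75
tool_pos: [0.552, -0.2208, 0.0175]
eef_rot: [0.521, 0.853, 0.0, 0.0]
contact_force: [3.1, -3.5, 0.6]
opening: 0.382
finger_force: 35.0
```

step_arm([
  [[0,0,-0.2],[0,0,0]],
  [[0,0,-0.2],[0,0,0]],
  [[0,0,-0.2],[0,0,0]],
  [[0,0,-0.2],[0,0,0]],
  [[0,0,-0.1],[0,0,0]],
  [[0,0,-0.1],[0,0,0]],
  [[0,0,0],[0,0,0]],
  [[0,0,0],[0,0,0]],
  [[0,0,0],[0,0,0]],
  [[0,0,0],[0,0,0]],
])

```text
clock: 74.75
tool_pos: [0.5521, -0.221, 0.0086]
eef_rot: [0.521, 0.853, -0.0, 0.001]
contact_force: [1.5, -5.0, 8.3]
opening: 0.383
finger_force: 35.0
```

step_arm([
  [[0,0,0.05],[0,0,0]],
  [[0,0,0],[0,0,0]],
  [[0,0,0],[0,0,0]],
  [[0,0,0],[0,0,0]],
  [[0,0,0],[0,0,0]],
  [[0,0,0],[0,0,0]],
  [[0,0,0],[0,0,0]],
  [[0,0,0],[0,0,0]],
  [[0,0,0],[0,0,0]],
  [[0,0,0],[0,0,0]],
], fingers=0.5)

```text
clock: 75.75
tool_pos: [0.5517, -0.2205, 0.0082]
eef_rot: [0.521, 0.854, 0.0, 0.0]
contact_force: [1.2, 0.2, 0.3]
opening: 0.497
finger_force: 0.0
```

```bash
python3 - <<'E'
from m import *
st(); axis('black',.022,.056,2)
p,d=snap('scene'); cv2.imwrite('pics/s10.png',cv2.resize(p[150:230,230:310],None,fx=7,fy=7,interpolation=2)[:,:,::-1])
E
```

```text
t 75.75 pos [ 0.5517 -0.2205  0.0082] yline 27.2 zax [ 0.  0. -1.] F [1.2 0.2 0.3] open 0.497 ff 0.0 q [ 0.6   1.   -0.54  1.78  0.85  0.62  0.02]
264 6 [ 0.584 -0.201  0.054] [ 0.584 -0.203  0.046] [ 0.586 -0.2    0.042]
265 6 [ 0.584 -0.196  0.053] [ 0.583 -0.198  0.045] [ 0.583 -0.2    0.037]
266 7 [ 0.581 -0.195  0.055] [ 0.582 -0.195  0.05 ] [ 0.581 -0.196  0.042] [ 0.581 -0.198  0.035]
267 7 [ 0.577 -0.197  0.053] [ 0.578 -0.197  0.047] [ 0.578 -0.198  0.04 ] [ 0.579 -0.196  0.035]
268 8 [ 0.574 -0.197  0.055] [ 0.572 -0.202  0.046] [ 0.575 -0.196  0.043] [ 0.575 -0.198  0.036]
269 12 [ 0.553 -0.23   0.051] [ 0.562 -0.213  0.05 ] [ 0.567 -0.205  0.048] [ 0.566 -0.208  0.04 ] [ 0.569 -0.202  0.038] [ 0.57  -0.201  0.032]
270 11 [ 0.551 -0.228  0.051] [ 0.565 -0.203  0.052] [ 0.564 -0.205  0.044] [ 0.564 -0.206  0.038] [ 0.565 -0.206  0.031] [ 0.564 -0.208  0.023]
271 14 [ 0.545 -0.232  0.051] [ 0.559 -0.207  0.051] [ 0.562 -0.202  0.049] [ 0.564 -0.2    0.044] [ 0.562 -0.204  0.034] [ 0.562 -0.205  0.028] [ 0.563 -0.204  0.022]
272 16 [ 0.543 -0.232  0.05 ] [ 0.546 -0.226  0.047
[... 772 characters left out ...]
0.028] [ 0.557 -0.191  0.023]
276 18 [ 0.532 -0.226  0.056] [ 0.534 -0.224  0.051] [ 0.539 -0.214  0.051] [ 0.544 -0.205  0.05 ] [ 0.546 -0.203  0.046] [ 0.547 -0.202  0.04 ] [ 0.547 -0.202  0.034] [ 0.548 -0.202  0.027] [ 0.55  -0.199  0.023]
277 17 [ 0.53  -0.224  0.056] [ 0.532 -0.222  0.051] [ 0.538 -0.211  0.052] [ 0.542 -0.204  0.05 ] [ 0.542 -0.205  0.043] [ 0.543 -0.203  0.038] [ 0.543 -0.204  0.031] [ 0.545 -0.201  0.027] [ 0.558 -0.179  0.02 ]
278 11 [ 0.528 -0.223  0.052] [ 0.529 -0.222  0.047] [ 0.531 -0.219  0.043] [ 0.529 -0.223  0.033] [ 0.54  -0.204  0.03 ] [ 0.54  -0.206  0.022]
279 7 [ 0.523 -0.226  0.056] [ 0.523 -0.225  0.05 ] [ 0.524 -0.225  0.044] [ 0.526 -0.222  0.039]
```

View pics/s10.png

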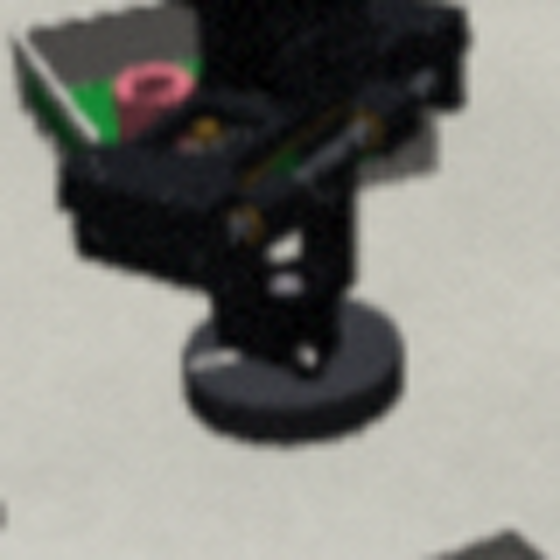

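The black ring is home: its rim is at z about 0.051, the shaft top shows in the bore at crop (287,282), and the tab is at (308,358). Regrip, lift, and carry it to the orange tote.

step_arm([
  [[0,0,0],[0,0,0]],
  [[0,0,0],[0,0,0]],
  [[0,0,0],[0,0,0]],
  [[0,0,0],[0,0,0]],
  [[0,0,0],[0,0,0]],
  [[0,0,0],[0,0,0]],
  [[0,0,0.4],[0,0,0]],
  [[0,0,0.5],[0,0,0]],
  [[0,0,0.8],[0,0,0]],
  [[0,0,0.8],[0,0,0]],
], fingers=0.3, grip_force=35)

```text
clock: 76.9
tool_pos: [0.5515, -0.2205, 0.034]
eef_rot: [0.521, 0.854, -0.0, -0.0]
contact_force: [-0.1, -0.3, 0.3]
opening: 0.38
finger_force: 35.0
```

step_arm([
  [[0,0,1],[0,0,0]],
  [[0,0,1],[0,0,0]],
  [[0,0,1],[0,0,0]],
  [[0,0,1],[0,0,0]],
  [[0,0,1],[0,0,0]],
  [[0,0,1],[0,0,0]],
  [[0,0,1],[0,0,0]],
  [[0,0,1],[0,0,0]],
  [[0,0,1],[0,0,0]],
  [[0,0,0.1],[0,0,0]],
])

```text
clock: 77.9
tool_pos: [0.5526, -0.2206, 0.1257]
eef_rot: [0.521, 0.853, 0.0, 0.001]
contact_force: [0.4, 0.1, -0.7]
opening: 0.381
finger_force: 35.0
```

step_arm([
  [[-0.339,3.272,0],[0,0,-1.511]],
  [[-0.339,3.272,0],[0,0,-1.511]],
  [[-0.339,3.272,0],[0,0,-1.511]],
  [[-0.339,3.272,0],[0,0,-1.511]],
  [[-0.339,3.272,0],[0,0,-1.511]],
  [[-0.339,3.272,0],[0,0,-1.511]],
  [[-0.339,3.272,0],[0,0,-1.511]],
  [[-0.339,3.272,0],[0,0,-1.511]],
  [[-0.339,3.272,0],[0,0,-1.511]],
  [[-0.339,3.272,0],[0,0,-1.511]],
])

```text
clock: 78.9
tool_pos: [0.5174, 0.108, 0.1241]
eef_rot: [0.629, 0.777, -0.0, -0.0]
contact_force: [0.4, 0.9, -0.5]
opening: 0.381
finger_force: 35.0
```

step_arm([
  [[-0.339,3.272,0],[0,0,-1.511]],
  [[-0.339,3.272,0],[0,0,-1.511]],
  [[-0.339,3.272,0],[0,0,-1.511]],
  [[-0.339,3.272,0],[0,0,-1.511]],
  [[-0.339,3.272,0],[0,0,-1.511]],
  [[-0.339,3.272,0],[0,0,-1.511]],
  [[-0.339,3.272,0],[0,0,-1.511]],
  [[-0.339,3.272,0],[0,0,-1.511]],
  [[0,0,0],[0,0,0]],
  [[0,0,0],[0,0,0]],
])

```text
clock: 79.9
tool_pos: [0.49, 0.3689, 0.1238]
eef_rot: [0.706, 0.708, -0.0, 0.0]
contact_force: [0.5, -0.6, -0.5]
opening: 0.376
finger_force: 35.0
```

```bash
python3 - <<'E'
from m import *
st()
p,d=snap('scene'); P=cloud('scene',d); m=ringmask(p,P,'blue')&(np.hypot(P[...,0]-.49,P[...,1]-.43)<.05)&(P[...,2]<.06); print('blue',m.sum(),P[m].min(0).round(4),P[m].max(0).round(4))
E
```

```text
t 79.9 pos [0.49   0.3689 0.1238] yline 0.1 zax [-0.001 -0.001 -1.   ] F [ 0.5 -0.6 -0.5] open 0.376 ff 35.0 q [-0.47  0.82 -0.45  1.67  0.48  0.76 -1.15]
blue 355 [0.4705 0.3945 0.0041] [0.5117 0.4546 0.039 ]
```

step_arm([
  [[0,0,-1.7],[0,0,0]],
  [[0,0,-1.7],[0,0,0]],
  [[0,0,-1.7],[0,0,0]],
  [[0,0,-1.7],[0,0,0]],
  [[0,0,-1.7],[0,0,0]],
  [[0,0,-1.7],[0,0,0]],
  [[0,0,-1.2],[0,0,0]],
  [[0,0,-1],[0,0,0]],
  [[0,0,-0.7],[0,0,0]],
  [[0,0,0],[0,0,0]],
])

```text
clock: 80.95
tool_pos: [0.4909, 0.368, -0.0071]
eef_rot: [0.707, 0.707, -0.0, 0.0]
contact_force: [-0.3, -0.5, -0.5]
opening: 0.384
finger_force: 35.0
```

step_arm([
  [[0,0,0],[0,0,0]],
  [[0,0,0],[0,0,0]],
  [[0,0,0],[0,0,0]],
  [[0,0,0],[0,0,0]],
  [[0,0,0],[0,0,0]],
  [[0,0,1],[0,0,0]],
  [[0,0,3],[0,0,0]],
  [[0,0,4],[0,0,0]],
  [[0,0,4],[0,0,0]],
  [[0,0,4],[0,0,0]],
], fingers=0.5)

```text
clock: 81.95
tool_pos: [0.4905, 0.3683, 0.1555]
eef_rot: [0.707, 0.707, 0.0, -0.0]
contact_force: [0.6, 0.8, -0.6]
opening: 0.496
finger_force: 0.0
```

```bash
python3 - <<'E'
from m import *
st()
p,d=snap('scene'); P=cloud('scene',d)
for c in('blue','black'):
    m=ringmask(p,P,c)&(np.hypot(P[...,0]-.49,P[...,1]-.4)<.07)&(P[...,2]<.06)&(P[...,2]>.01); print(c,m.sum(),P[m].min(0).round(4),P[m].max(0).round(4),P[m].mean(0).round(4))
cv2.imwrite('pics/s11.png',p[:,:,::-1])
E
```

```text
t 81.95 pos [0.4905 0.3683 0.1555] yline 0.0 zax [ 0.  0. -1.] F [ 0.6  0.8 -0.6] open 0.496 ff 0.0 q [-0.45  0.78 -0.48  1.65  0.46  0.82 -1.13]
blue 372 [0.4762 0.3563 0.0102] [0.511  0.4536 0.0391] [0.4964 0.4312 0.0272]
black 457 [0.4204 0.3531 0.01  ] [0.5123 0.4497 0.0388] [0.4833 0.3873 0.026 ]
```

View pics/s11.png

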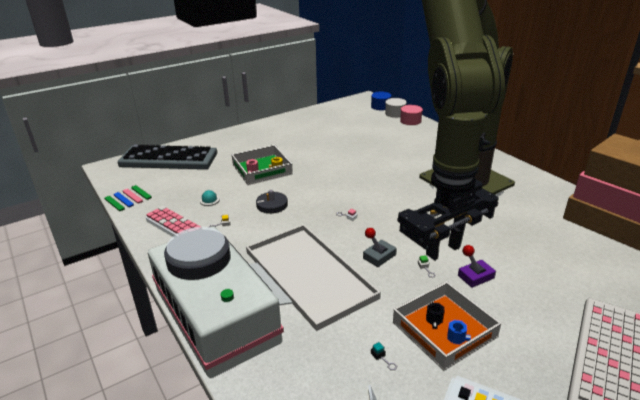

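All four rings are in the right totes (green 252,163 / 277,160; orange 436,312 / 458,331), and the tray and gauge are empty. Now the lever goes back to run.

step_arm([
  [[-0.02,-2.226,0],[0,0,1]],
  [[-0.02,-2.226,0],[0,0,1]],
  [[-0.02,-2.226,0],[0,0,1]],
  [[-0.02,-2.226,0],[0,0,1]],
  [[-0.02,-2.226,0],[0,0,1]],
  [[-0.02,-2.226,0],[0,0,1]],
  [[-0.02,-2.226,0],[0,0,1]],
  [[-0.02,-2.226,0],[0,0,1]],
  [[-0.02,-2.226,0],[0,0,1]],
  [[-0.02,-2.226,0],[0,0,1]],
], fingers=0.6)

```text
clock: 83.0
tool_pos: [0.4887, 0.1449, 0.1538]
eef_rot: [0.642, 0.766, 0.0, 0.0]
contact_force: [0.8, -0.4, -0.1]
opening: 0.601
finger_force: 0.0
```

step_arm([
  [[0,0,0],[0,0,0]],
  [[0,0,0],[0,0,0]],
  [[0,0,-1.3],[0,0,0]],
  [[0,0,-1.3],[0,0,0]],
  [[0,0,-1.3],[0,0,0]],
  [[0,0,-1.3],[0,0,0]],
  [[0,0,-1.3],[0,0,0]],
  [[0,0,-1.3],[0,0,0]],
  [[0,0,-1.3],[0,0,0]],
  [[0,0,-0.6],[0,0,0]],
])

```text
clock: 84.0
tool_pos: [0.4884, 0.1479, 0.0556]
eef_rot: [0.642, 0.767, 0.0, -0.0]
contact_force: [0.0, 0.0, 0.7]
opening: 0.603
finger_force: 0.0
```

```bash
python3 -c "
from m import *
st()"
```

```text
t 84.0 pos [0.4884 0.1479 0.0556] yline 10.1 zax [-0.     0.001 -1.   ] F [0.  0.  0.7] open 0.603 ff 0.0 q [-0.16  0.83 -0.38  2.03  0.72  0.42 -0.92]
```

step_arm([
  [[-0.86,-0.152,0],[0,0,0]],
  [[-0.86,-0.152,0],[0,0,0]],
  [[-0.86,-0.152,0],[0,0,0]],
  [[-0.86,-0.152,0],[0,0,0]],
  [[-0.86,-0.152,0],[0,0,0]],
  [[-0.86,-0.152,0],[0,0,0]],
  [[-0.86,-0.152,0],[0,0,0]],
  [[-0.86,-0.152,0],[0,0,0]],
  [[-0.86,-0.152,0],[0,0,0]],
  [[-0.86,-0.152,0],[0,0,0]],
])

```text
clock: 85.0
tool_pos: [0.4016, 0.1303, 0.0563]
eef_rot: [0.643, 0.766, -0.0, -0.0]
contact_force: [1.9, -0.3, -2.1]
opening: 0.603
finger_force: 0.6
```

step_arm([
  [[-0.1,-0.02,0],[0,0,0]],
  [[-0.1,-0.02,0],[0,0,0]],
  [[-0.1,-0.02,0],[0,0,0]],
  [[0,0,0],[0,0,0]],
  [[0,0,0],[0,0,0]],
  [[0,0,0],[0,0,0]],
  [[0,0,0],[0,0,0]],
  [[0,0,0],[0,0,0]],
  [[0,0,0],[0,0,0]],
  [[0,0,0],[0,0,0]],
])

```text
clock: 86.0
tool_pos: [0.3997, 0.13, 0.0562]
eef_rot: [0.643, 0.766, 0.0, 0.0]
contact_force: [-0.1, -0.5, -0.3]
opening: 0.597
finger_force: 0.0
```

```bash
cat >> m.py <<'E'
def ball():
    for n in('scene','top'):
        p,d=snap(n); hs=cv2.cvtColor(p,cv2.COLOR_RGB2HSV); k=cv2.inRange(hs,(0,180,80),(6,255,255))|cv2.inRange(hs,(174,180,80),(180,255,255)); P=cloud(n,d)
        N,l,s,ce=cv2.connectedComponentsWithStats(k)
        for i in range(1,N):
            if s[i,4]>8: print(n,ce[i].round(1),s[i,4],P[l==i].mean(0).round(4))
E
python3 -c "
from m import *
st(); ball()"
```

```text
t 86.0 pos [0.3997 0.13   0.0562] yline 10.0 zax [ 0.  0. -1.] F [-0.1 -0.5 -0.3] open 0.597 ff 0.0 q [-0.34  0.77 -0.13  2.29  0.85  0.12 -1.11]
scene [392.9 218.3] 30 [0.4169 0.1407 0.1016]
scene [468.1 249.1] 59 [0.36   0.3241 0.1008]
```

step_arm([
  [[-0.1,-0.02,0],[0,0,0]],
  [[-0.1,-0.02,0],[0,0,0]],
  [[-0.1,-0.02,0],[0,0,0]],
  [[0,0,0],[0,0,0]],
  [[0,0,0],[0,0,0]],
  [[0,0,0],[0,0,0]],
  [[0,0,0],[0,0,0]],
  [[0,0,0],[0,0,0]],
  [[0,0,0],[0,0,0]],
  [[0,0,0],[0,0,0]],
])

```text
clock: 87.1
tool_pos: [0.399, 0.1301, 0.0563]
eef_rot: [0.643, 0.766, 0.002, 0.001]
contact_force: [5.1, 0.9, -3.6]
opening: 0.601
finger_force: 2.9
```

```bash
python3 -c "
from m import *
st(); ball()"
```

```text
t 87.1 pos [0.399  0.1301 0.0563] yline 9.9 zax [ 0.003  0.001 -1.   ] F [ 5.1  0.9 -3.6] open 0.601 ff 2.9 q [-0.35  0.77 -0.12  2.3   0.86  0.11 -1.12]
scene [393.  218.2] 29 [0.4164 0.1403 0.1013]
scene [468.2 249. ] 58 [0.3596 0.324  0.1007]
```

step_arm([
  [[0.6,0.1,0],[0,0,0]],
  [[0.6,0.1,0],[0,0,0]],
  [[0,0,1],[0,0,0]],
  [[0,0,2],[0,0,0]],
  [[0,0,3],[0,0,0]],
  [[0,0,3],[0,0,0]],
  [[0,0,3],[0,0,0]],
  [[3,0,2],[0,0,0]],
  [[4,0,0],[0,0,0]],
  [[4,0,0],[0,0,0]],
])

```text
clock: 88.2
tool_pos: [0.5197, 0.131, 0.1975]
eef_rot: [0.643, 0.766, 0.0, 0.0]
contact_force: [0.1, 1.2, 0.1]
opening: 0.597
finger_force: 0.0
```

step_arm([
  [[2,-4,0],[0,0,0]],
  [[1,-4,0],[0,0,0]],
  [[0,-4,0],[0,0,0]],
  [[0,-2,0],[0,0,0]],
  [[0,0,0],[0,0,0]],
  [[0,0,0],[0,0,0]],
  [[0,0,0],[0,0,0]],
  [[0,0,0],[0,0,0]],
  [[0,0,0],[0,0,0]],
  [[0,0,0],[0,0,0]],
])

```text
clock: 89.2
tool_pos: [0.5487, -0.0077, 0.1963]
eef_rot: [0.642, 0.766, 0.0, -0.0]
contact_force: [-0.0, 0.7, 0.2]
opening: 0.599
finger_force: 0.0
```

```bash
python3 -c "
from m import *
st(); ball(); snap('top','t12.png')"
```

```text
t 89.2 pos [ 0.5487 -0.0077  0.1963] yline 10.1 zax [ 0.  0. -1.] F [-0.   0.7  0.2] open 0.599 ff 0.0 q [ 0.3   0.67 -0.63  1.81  0.52  0.83 -0.41]
scene [391.6 218.3] 47 [0.4186 0.138  0.1007]
scene [468.1 249.1] 59 [0.3594 0.3236 0.1003]
top [262.9 226.1] 53 [0.4127 0.1309 0.1018]
top [191.7 246.9] 51 [0.3534 0.3114 0.1251]
```

View pics/t12.png

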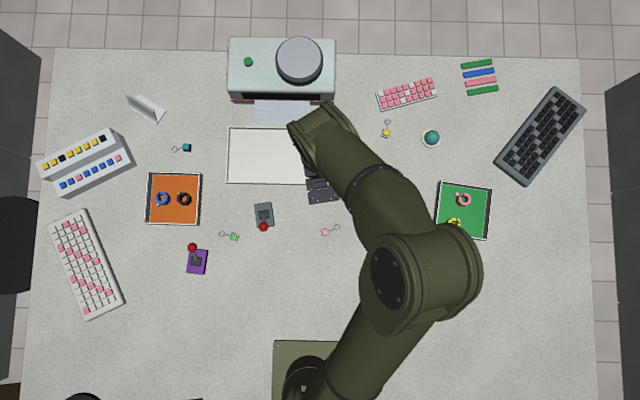

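The lever is fully over to run: the ball is at (263,226), slightly past where it started. The rings stand in their totes and the bystanders have not moved.

```bash
python3 -c "
from plant import r
print(r.finish_job())"
```

```text
the job is handed in; nothing more can be done
None
```

The job is handed in at about 89 s. The finisher was switched off, all four rings were gauged and sorted (pink and yellow in green, blue and black in orange), and the lever was pushed back to its stop at run; the fobs and domed cap were not touched.

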